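# Balance-check the polisher rotors

### The job

Try every spare rotor of the glass-edge polisher on the knife-edge balance, one at a time, letting go of it so that the beam can swing. A rotor that lets the beam settle at or near level is good: lay it flat in a place of its own in the pin tray, steel tang between the close-set pins and plain arm between the wide-set ones; a rotor that tips the beam over, more than half-way to a stop, is a reject: put it in the steel tin. Leave the balance empty and level, and do not knock over the oil bottle.

Things in the scene. Friction and masses are not known exactly. Their poses are not given: they have to be found in the camera images.
- rotor_1_centre (a point): a two-armed aluminium rotor bar with a steel tang, 110 x 30 x 16 mm, alike on both faces, about 0.2 kg: centre of its hub, half-way up. x along the bar to the tang, y across the hub's flat sides (34 mm long, 30 mm apart). Looks do not tell which are out of balance lengthways
- rotor_1_tang (a point): end of that rotor's tang, 55 mm from its centre along x. Tang: 10 mm wide, from 33 to 55 mm out; the rest of this arm and all of the plain, square-ended arm (to 55 mm the other way) are 24 mm wide
- rotor_2_centre (a point): another such rotor (may be absent): centre of its hub, half-way up (8 mm above its underside); x along the bar to the tang, y across the hub's flats
- rotor_2_tang (a point): end of that rotor's tang, 55 mm from its centre along x. Half of a rotor's mass counts as a core point on its x axis, hidden and not read: under 4 mm from the centre the rotor is good, over 15 mm a reject, between them either will do
- rotor_3_centre (a point): another such rotor (may be absent): centre of its hub, half-way up (8 mm above its underside); x along the bar to the tang, y across the hub's flats
- rotor_3_tang (a point): end of that rotor's tang, 55 mm from its centre along x
- rotor_4_centre (a point): another such rotor (may be absent): centre of its hub, half-way up (8 mm above its underside); x along the bar to the tang, y across the hub's flats
- rotor_4_tang (a point): end of that rotor's tang, 55 mm from its centre along x
- rotor_5_centre (a point): another such rotor (may be absent): centre of its hub, half-way up (8 mm above its underside); x along the bar to the tang, y across the hub's flats
- rotor_5_tang (a point): end of that rotor's tang, 55 mm from its centre along x
- balance_stand: the knife-edge balance, fixed: grey base 112 x 150 x 12 mm; two cheeks, 44 mm wide, 30 mm before and behind its middle, carry the beam's knife edge at 62 mm height. Origin under the base's middle; x along the knife edge, y along the level beam, z up
- beam (a joint): tilt of the beam on its knife edge, rad; 0 level, positive: its end at the stand's +y side is up; stops at -0.16 and 0.16. It swings freely and is at rest about a second after letting go: within 0.06 of level when empty or under a balanced rotor, on a stop (heavy end down) under a bad one; count a rotor that rests beyond half-way to a stop as bad
- cradle (a point): on the beam: where a rotor's centre belongs, 94 mm up when level; the rotor lies along y, either way round. Its arms lie in two steel saddles, 22 mm long, 40 mm each side of the middle, with flared lips 8 mm high (4 mm play each side) and flared end stops (2 mm play each end). The hub stands free, 9 mm over the 14 mm wide beam, 24 mm over the cheeks
- pin_tray: the plywood pin tray, fixed, 142 x 206 mm, floor 10 mm up, a rail 13 mm high along the -x and the +x edge, 116 mm apart; three places side by side along y, each with two pairs of round-topped wooden pins, 7 mm thick, 15 mm high. Origin under its middle; x along the places towards the close-set pins, z up
- reject_tin: the open steel reject tin, 150 x 170 mm (x, y) and 36 mm high, walls and floor 3 mm; fixed; origin under its middle, z up
- oil_bottle_centre (a point): a white-capped plastic oil bottle, 42 mm thick and 96 mm high, standing; its centre, half-way up; z up
- place_1 (a point): a place in the tray: where the centre of a rotor seated there belongs, 18 mm over the bench; axes as the tray's. The wide-set pins, 42 mm towards -x, are 31 mm apart in the clear and take the plain arm; the close-set pins, 46 mm towards +x, are 17 mm apart and take only the tang
- place_2 (a point): another such place, 66 mm further along the tray's y
- place_3 (a point): another such place, 66 mm further along the tray's y

How it is judged:
On the way:
1. a rotor lies by itself in the cradle of the balance, let go (((distance between rotor_1_centre and cradle below 0.01 m and angle between the x axis of rotor_1_centre and the y axis of cradle, either way round below 0.15 rad and angle between the z axis of rotor_1_centre and the z axis of cradle, either way round below 0.08 rad and contact force between rotor_1 and the fingers below 0.1 N and linear speed of rotor_1 below 0.05 m/s) or (distance between rotor_2_centre and cradle below 0.01 m and angle between the x axis of rotor_2_centre and the y axis of cradle, either way round below 0.15 rad and angle between the z axis of rotor_2_centre and the z axis of cradle, either way round below 0.08 rad and contact force between rotor_2 and the fingers below 0.1 N and linear speed of rotor_2 below 0.05 m/s) or (distance between rotor_3_centre and cradle below 0.01 m and angle between the x axis of rotor_3_centre and the y axis of cradle, either way round below 0.15 rad and angle between the z axis of rotor_3_centre and the z axis of cradle, either way round below 0.08 rad and contact force between rotor_3 and the fingers below 0.1 N and linear speed of rotor_3 below 0.05 m/s) or (distance between rotor_4_centre and cradle below 0.01 m and angle between the x axis of rotor_4_centre and the y axis of cradle, either way round below 0.15 rad and angle between the z axis of rotor_4_centre and the z axis of cradle, either way round below 0.08 rad and contact force between rotor_4 and the fingers below 0.1 N and linear speed of rotor_4 below 0.05 m/s) or (distance between rotor_5_centre and cradle below 0.01 m and angle between the x axis of rotor_5_centre and the y axis of cradle, either way round below 0.15 rad and angle between the z axis of rotor_5_centre and the z axis of cradle, either way round below 0.08 rad and contact force between rotor_5 and the fingers below 0.1 N and linear speed of rotor_5 below 0.05 m/s))), for 0.4 s.
At the end, for the whole second after the job is handed in: Every balanced rotor present lies flat at rest in a tray place (centre within 9 mm, at most 4 mm high, level to 0.08 rad, tang at the close pins), every off-balance rotor present lies at rest in the tin, and the beam is level within 0.05 rad (((x of rotor_1_core_point in the frame of rotor_1_centre between -0.015 and 0.015 m and (distance between rotor_1_centre and place_1 below 0.009 m or distance between rotor_1_centre and place_2 below 0.009 m or distance between rotor_1_centre and place_3 below 0.009 m) and x of rotor_1_tang in the frame of pin_tray above 0.045 m and z of rotor_1_centre in the frame of pin_tray below 0.0225 m and angle between the z axis of rotor_1_centre and the z axis of pin_tray, either way round below 0.08 rad and linear speed of rotor_1 below 0.02 m/s) or ((x of rotor_1_core_point in the frame of rotor_1_centre below -0.004 m or x of rotor_1_core_point in the frame of rotor_1_centre above 0.004 m) and x of rotor_1_centre in the frame of reject_tin between -0.07 and 0.07 m and y of rotor_1_centre in the frame of reject_tin between -0.08 and 0.08 m and z of rotor_1_centre in the frame of reject_tin between 0 and 0.04 m and linear speed of rotor_1 below 0.02 m/s)) and ((x of rotor_2_core_point in the frame of rotor_2_centre between -0.015 and 0.015 m and (distance between rotor_2_centre and place_1 below 0.009 m or distance between rotor_2_centre and place_2 below 0.009 m or distance between rotor_2_centre and place_3 below 0.009 m) and x of rotor_2_tang in the frame of pin_tray above 0.045 m and z of rotor_2_centre in the frame of pin_tray below 0.0225 m and angle between the z axis of rotor_2_centre and the z axis of pin_tray, either way round below 0.08 rad and linear speed of rotor_2 below 0.02 m/s) or ((x of rotor_2_core_point in the frame of rotor_2_centre below -0.004 m or x of rotor_2_core_point in the frame of rotor_2_centre above 0.004 m) and x of rotor_2_centre in the frame of reject_tin between -0.07 and 0.07 m and y of rotor_2_centre in the frame of reject_tin between -0.08 and 0.08 m and z of rotor_2_centre in the frame of reject_tin between 0 and 0.04 m and linear speed of rotor_2 below 0.02 m/s)) and ((x of rotor_3_core_point in the frame of rotor_3_centre between -0.015 and 0.015 m and (distance between rotor_3_centre and place_1 below 0.009 m or distance between rotor_3_centre and place_2 below 0.009 m or distance between rotor_3_centre and place_3 below 0.009 m) and x of rotor_3_tang in the frame of pin_tray above 0.045 m and z of rotor_3_centre in the frame of pin_tray below 0.0225 m and angle between the z axis of rotor_3_centre and the z axis of pin_tray, either way round below 0.08 rad and linear speed of rotor_3 below 0.02 m/s) or ((x of rotor_3_core_point in the frame of rotor_3_centre below -0.004 m or x of rotor_3_core_point in the frame of rotor_3_centre above 0.004 m) and x of rotor_3_centre in the frame of reject_tin between -0.07 and 0.07 m and y of rotor_3_centre in the frame of reject_tin between -0.08 and 0.08 m and z of rotor_3_centre in the frame of reject_tin between 0 and 0.04 m and linear speed of rotor_3 below 0.02 m/s)) and ((x of rotor_4_core_point in the frame of rotor_4_centre between -0.015 and 0.015 m and (distance between rotor_4_centre and place_1 below 0.009 m or distance between rotor_4_centre and place_2 below 0.009 m or distance between rotor_4_centre and place_3 below 0.009 m) and x of rotor_4_tang in the frame of pin_tray above 0.045 m and z of rotor_4_centre in the frame of pin_tray below 0.0225 m and angle between the z axis of rotor_4_centre and the z axis of pin_tray, either way round below 0.08 rad and linear speed of rotor_4 below 0.02 m/s) or ((x of rotor_4_core_point in the frame of rotor_4_centre below -0.004 m or x of rotor_4_core_point in the frame of rotor_4_centre above 0.004 m) and x of rotor_4_centre in the frame of reject_tin between -0.07 and 0.07 m and y of rotor_4_centre in the frame of reject_tin between -0.08 and 0.08 m and z of rotor_4_centre in the frame of reject_tin between 0 and 0.04 m and linear speed of rotor_4 below 0.02 m/s)) and ((x of rotor_5_core_point in the frame of rotor_5_centre between -0.015 and 0.015 m and (distance between rotor_5_centre and place_1 below 0.009 m or distance between rotor_5_centre and place_2 below 0.009 m or distance between rotor_5_centre and place_3 below 0.009 m) and x of rotor_5_tang in the frame of pin_tray above 0.045 m and z of rotor_5_centre in the frame of pin_tray below 0.0225 m and angle between the z axis of rotor_5_centre and the z axis of pin_tray, either way round below 0.08 rad and linear speed of rotor_5 below 0.02 m/s) or ((x of rotor_5_core_point in the frame of rotor_5_centre below -0.004 m or x of rotor_5_core_point in the frame of rotor_5_centre above 0.004 m) and x of rotor_5_centre in the frame of reject_tin between -0.07 and 0.07 m and y of rotor_5_centre in the frame of reject_tin between -0.08 and 0.08 m and z of rotor_5_centre in the frame of reject_tin between 0 and 0.04 m and linear speed of rotor_5 below 0.02 m/s)) and value of joint beam between -0.05 and 0.05 rad); the robot touches nothing.
It fails at once if the oil bottle is knocked over (angle between oil_bottle_centre's own z axis and vertical above 0.6 rad).
Of rotor_1, rotor_2, rotor_3, rotor_4, rotor_5 only 4 to 5 are there at a start; the rules pass over those that are not, and their reading is None.
At some moment in a run one of rotor_1, rotor_2, rotor_3, rotor_4, rotor_5 may be knocked a few centimetres aside while the robot is not near it.
Once in a run the grip may slacken for a moment while it holds something.
It also fails if it takes over 210 s, if anything falls off the work surface, if the arm or the gripper's body presses on something with over 40 N, if the wrist force passes 120 N, or if a joint passes its speed limit or range.

### The arm

A 6-joint arm with a two-finger parallel gripper is mounted at the origin on a cart in front of the work surface, level with it; the furniture and walls round the work are solid. World frame = base frame: x ahead of the robot, y to its left, z up, the work surface at z = 0. Lengths are in m, angles in rad, forces in N, time in s.
With the tool pointing down it reaches from about 0.4 to 0.925 m from the base axis. Payload 12.5 kg.
Tool frame: the origin (TCP) lies between the finger pads; the fingertips stand 8 mm ahead of it and the grasp point (between the pads) lies 11 mm behind it; z points along the fingers, y is the direction in which the jaws open and shut (so a half turn about z gives the same grasp; the last joint's range is limited). The gripper opens to 95 mm and grips with 3 to 60 N. Pads are 20 mm wide; open, the fingers measure 119 mm over their backs; the gripper's body (75 mm by 180 mm) begins 59 mm behind the grasp point.
Start: joints at [-1.358, 0.491, 1.559, -0, 1.092, -0.106], TCP at [0.196, -0.594, 0.189] pointing down, gripper open.
Joint ranges: [-3.1, 3.1], [-0.84, 2.19], [0.05, 2.79], [-1.13, 4.28], [0.06, 2.93], [-2.69, 2.69]. Speed limits (rad/s): [2.22, 2.22, 2.79, 3.14, 3.14, 3.14].

### API

Orientations are given as [roll, pitch, yaw] about the fixed x, y, z axes, in that order (R = Rz(yaw) Ry(pitch) Rx(roll)).
In Python, from plant import readout, optics, job gives the robot as it stands. The module is installed in compiled form; this text tells all that it offers.
- The arm moves only by the tool servo_tool, never from a script. Its argument "commands" is a list that holds one entry, the list of rows, each a list of 7 numbers: the finger opening in mm, from 0 to 95.1, then the shift along the world's x, y, z in mm, then the turn, a rotation vector about the world's x, y, z in units of 5 degrees (1.0 is 5 degrees). In form: [[[grip, tx, ty, tz, ax, ay, az], ...]]. A call has 1 to 20 rows; each row shifts and turns the pose as measured when the row begins; what a row does not reach is not made up. A row lasts 1/10 s, in which the tool goes at most 50 mm and 8.59 degrees, less where a joint would pass 70% of its speed; a pose out of reach is approached as far as the arm can. A call with a gripper value outside its range is refused whole. The fingers move at their own pace and stop on an object; "force" is the grip in N (left out, the last holds). Time passes only in rows, so rows that do not move let the fingers close. It gives the time, the measured TCP pose, the force and the opening at its end, in the units of the state.
- readout.observe(): the state, without advancing time (a new reading comes with each control period).
- optics.snapshot(name): name is "side" or "top" or "wrist"; returns the picture (384x512x3 uint8, red, green, blue); there is no depth.
- optics.camera_model(name): a dict with "fx", "fy", "cx", "cy" (pixels), "cam_to_world" (4x4, takes a point from camera to world coordinates). Camera axes: x right, y up, looking along -z (the intrinsics and any distortion apply to the point x, -y, -z); pixel columns grow to the right and rows downward; lengths in m; the calibration is good to about 2 mm. A picture is of the moment at which its call begins: read the wrist's pose just before it. camera_model takes no time and is no camera call; for the wrist camera it gives the pose at the moment of the call.
- job.sign_off(): hands the job in, once; it reports no verdict.
The state is a dict: "t": time; "joint_positions": joint angles; "qvel": joint speeds; "joint_torque": joint torques, N m; "tool_pos": TCP position; "orientation": TCP orientation; "wrist_force": force on the tool from outside, world axes, zero at the start; "wrist_torque": the same for the moment, N m; "finger_gap": finger opening in m.
Only numpy, scipy, OpenCV 4.12 (cv2) and the standard library are available. Lean on these libraries where they do the work, as an engineer would, in place of code of your own. Each camera call takes 0.05 s, during which the arm holds its last target.

## Working session

There is one attempt and no reset: what is moved stays moved. The work goes in short steps, Python scripts to look and compute and a tool call to move; the robot and the scene stay as the last step left them, time stands still between calls to the robot, and variables do not carry over. Pictures are saved under pics/ and viewed, and the job is handed in when it is done.

Besides the shell and the picture viewer there is one more tool, called as name(argument=value, ...) on one line, values as JSON. servo_tool: Moves the arm, as the interface text tells. Its arguments: {"type":"object","properties":{"commands":{"type":"array","items":{"type":"array","items":{"type":"array","items":{"type":"number"}}}},"force":{"type":"number"}},"required":["commands"]}

```bash
mkdir -p pics; cat > h.py <<'E'
import numpy as np,cv2
from plant import readout,optics,job
np.set_printoptions(precision=4,suppress=True)
def snap(n,f,crop=None,scale=1):
    im=optics.snapshot(n); np.save('pics/'+f+'.npy',im)
    o=im
    if crop: o=im[crop[1]:crop[3],crop[0]:crop[2]]
    if scale!=1:o=cv2.resize(o,None,fx=scale,fy=scale,interpolation=cv2.INTER_CUBIC)
    cv2.imwrite('pics/'+f+'.png',o[:,:,::-1]); return im
def ray(m,u,v):
    x=(u-m['cx'])/m['fx'];y=(v-m['cy'])/m['fy']
    T=np.array(m['cam_to_world']); return T[:3,3],T[:3,:3]@np.array([x,-y,-1])
def pix2(m,u,v,z):
    o,d=ray(m,u,v); return o+d*(z-o[2])/d[2]
def proj(m,p):
    T=np.array(m['cam_to_world']);q=T[:3,:3].T@(np.array(p)-T[:3,3])
    return np.array([m['cx']+m['fx']*q[0]/-q[2],m['cy']-m['fy']*q[1]/-q[2]])
E
python3 - <<'E'
from h import *
print(readout.observe())
for n in('top','side','wrist'):
    m=optics.camera_model(n);print(n,m)
    snap(n,n+'0',scale=1.5)
E
```

```text
{'t': 0.0, 'joint_positions': array([-1.3576,  0.4915,  1.5594, -0.    ,  1.0917, -0.1056]), 'qvel': array([-0.0007, -0.001 ,  0.0024, -0.0006,  0.0018, -0.0003]), 'joint_torque': array([ -0.0002, -61.265 , -25.8185,   0.0694,   0.0483,  -0.0001]), 'tool_pos': array([ 0.1958, -0.5933,  0.1881]), 'orientation': array([-3.1406, -0.0001,  0.3188]), 'wrist_force': array([ 0.3059,  0.1126, -0.4855]), 'wrist_torque': array([-0.0293, -0.0734, -0.014 ]), 'finger_gap': 0.09509907518406403}
top {'fx': 353.4212181462004, 'fy': 353.4212181462004, 'cx': 254.8660272185899, 'cy': 189.31932860796843, 'cam_to_world': array([[ 0.0143,  0.9952, -0.0973,  0.4482],
       [-0.9999,  0.0147,  0.0035, -0.0381],
       [ 0.0049,  0.0972,  0.9953,  1.1621],
       [ 0.    ,  0.    ,  0.    ,  1.    ]])}
side {'fx': 358.8160841188697, 'fy': 358.8160841188697, 'cx': 248.80949037438918, 'cy': 192.62815325735974, 'cam_to_world': array([[ 0.9996,  0.0229, -0.015 ,  0.5321],
       [-0.025 ,  0.5388, -0.8421, -0.9309],
       [-0.0112,  0.8421,  0.5392,  0.6716],
       [ 0.    ,  0.    ,  0.    ,  1.    ]])}
wrist {'fx': 303.0194636283858, 'fy': 303.0194636283858, 'cx': 261.859473282084, 'cy': 196.23165516177292, 'cam_to_world': array([[ 0.3134,  0.9112,  0.2674,  0.2712],
       [-0.9496,  0.301 ,  0.0875, -0.5692],
       [-0.0007, -0.2813,  0.9596,  0.3845],
       [ 0.    ,  0.    ,  0.    ,  1.    ]])}
```

View pics/top0.png

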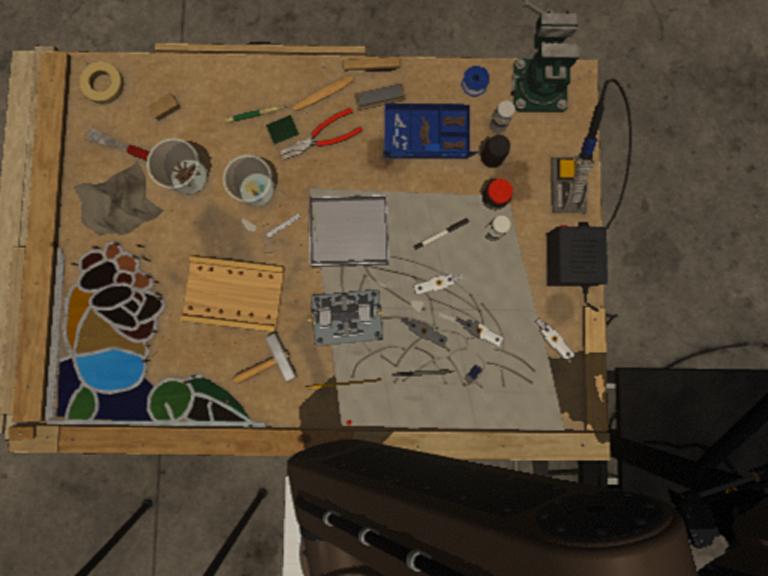

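View pics/side0.png

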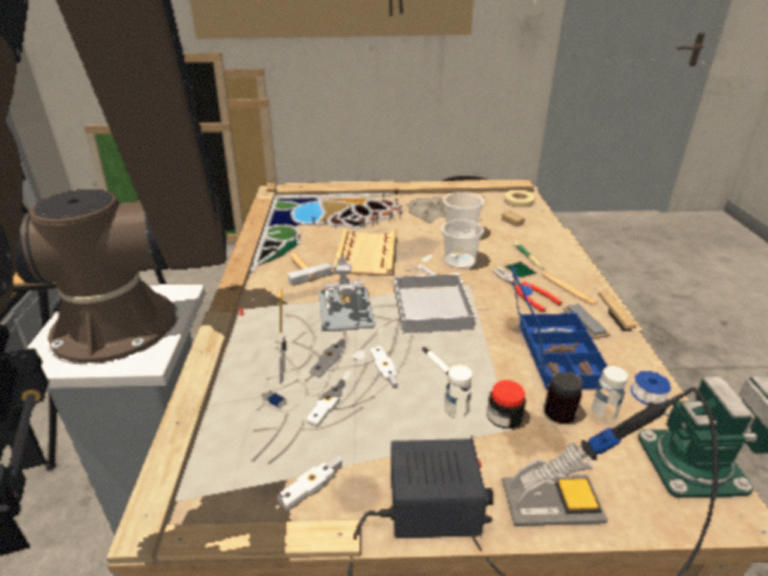

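View pics/wrist0.png

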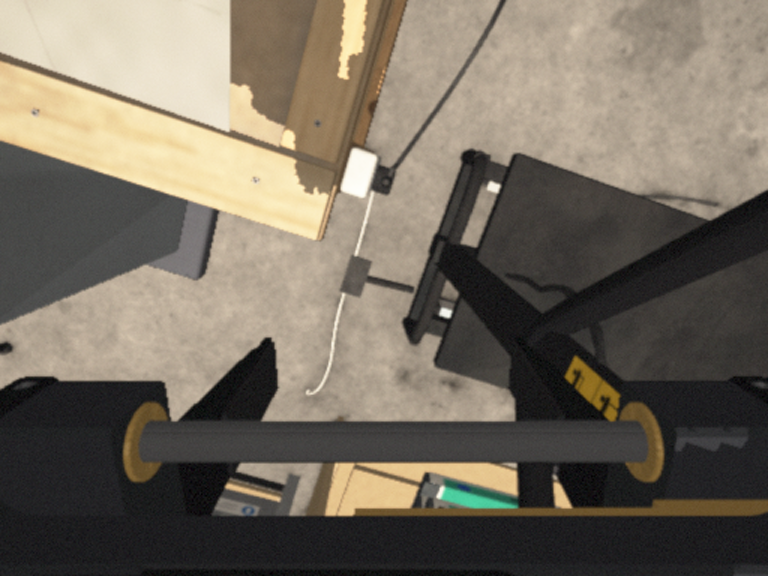

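```bash
python3 - <<'E'
from h import *
a=np.load('pics/top0.npy')[120:280,180:420]; cv2.imwrite('pics/top0c.png',cv2.resize(a,None,fx=3.3,fy=3.3,interpolation=cv2.INTER_CUBIC)[:,:,::-1])
a=np.load('pics/side0.npy')[170:350,120:360]; cv2.imwrite('pics/side0c.png',cv2.resize(a,None,fx=3.3,fy=3.3,interpolation=cv2.INTER_CUBIC)[:,:,::-1])
m=optics.camera_model('top')
for n,u,v,z in [('tang-1',460,277,8),('r1c',435,285,8),('r2c',425,332,8),('r3c',481,329,8),('r4c',555,340,8),('bal',347,315,60),('tin',348,230,36),('tray',233,292,10),('bottle',499,228,96)]:
    print(n,pix2(m,u/1.5,v/1.5,z/1000))
E
```

```text
tang-1 [ 0.5789 -0.2121  0.008 ]
r1c [ 0.5604 -0.1574  0.008 ]
r2c [ 0.4577 -0.1362  0.008 ]
r3c [ 0.4659 -0.2578  0.008 ]
r4c [ 0.4445 -0.4183  0.008 ]
bal [0.4901 0.0305 0.06  ]
tin [0.674  0.0336 0.036 ]
tray [0.5385 0.2827 0.01  ]
bottle [ 0.6708 -0.2786  0.096 ]
```

View pics/top0c.png

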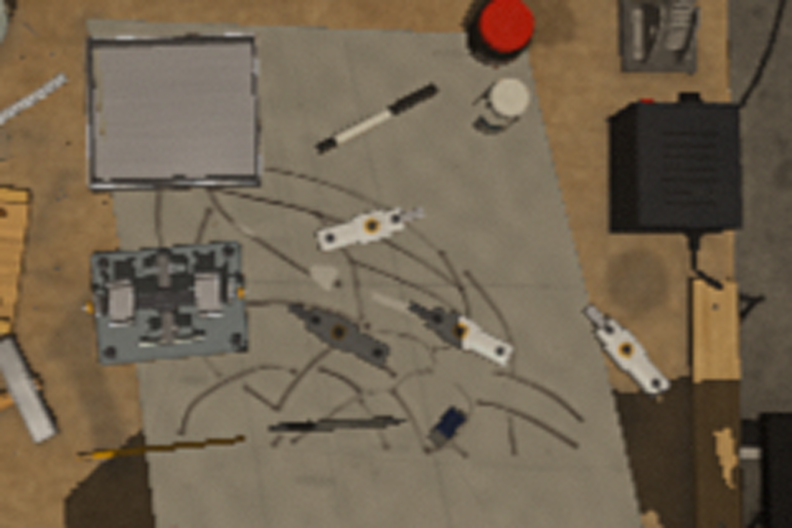

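View pics/side0c.png

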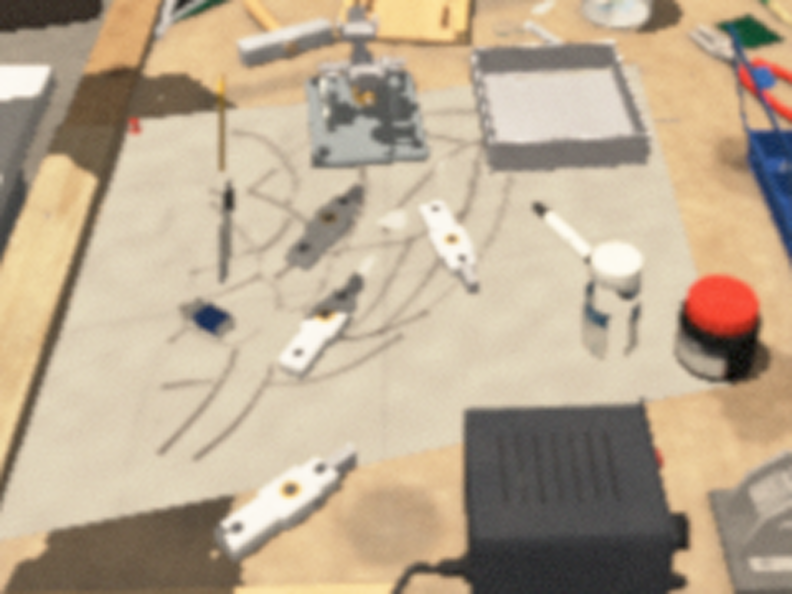

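servo_tool(commands=[[[95,0,0,30,0,0,0],[95,28,39,14,0,0,0],[95,28,39,14,0,0,0],[95,28,39,14,0,0,0],[95,28,39,14,0,0,0],[95,28,39,0,0,0,1.5],[95,28,39,0,0,0,1.5],[95,28,39,0,0,0,1.5],[95,28,39,0,0,0,1.5],[95,28,39,0,0,0,1.5],[95,0,0,0,0,0,1.5],[95,0,0,0,0,0,0],[95,0,0,0,0,0,0]]])

```text
t: 1.45
tool_pos: [0.4522, -0.2277, 0.2736]
orientation: [-3.137, -0.002, 1.13]
wrist_force: [0.3, -0.2, -0.4]
finger_gap: 0.0952
```

```bash
python3 - <<'E'
from h import *
import pickle
s=readout.observe();print(s['t'],s['tool_pos'],s['orientation'],s['joint_positions'])
m=optics.camera_model('wrist');pickle.dump(m,open('pics/w1.pkl','wb'));snap('wrist','w1',scale=1.5)
T=np.array(m['cam_to_world']);print(T)
E
```

```text
1.45 [ 0.4522 -0.2277  0.2736] [-3.1373 -0.0016  1.1296] [-0.5975  0.2394  1.7192  0.001   1.1875 -0.1567]
[[ 0.9042  0.4088  0.1233  0.4866]
 [-0.427   0.8686  0.2514 -0.1571]
 [-0.0043 -0.28    0.96    0.47  ]
 [ 0.      0.      0.      1.    ]]
```

View pics/w1.png

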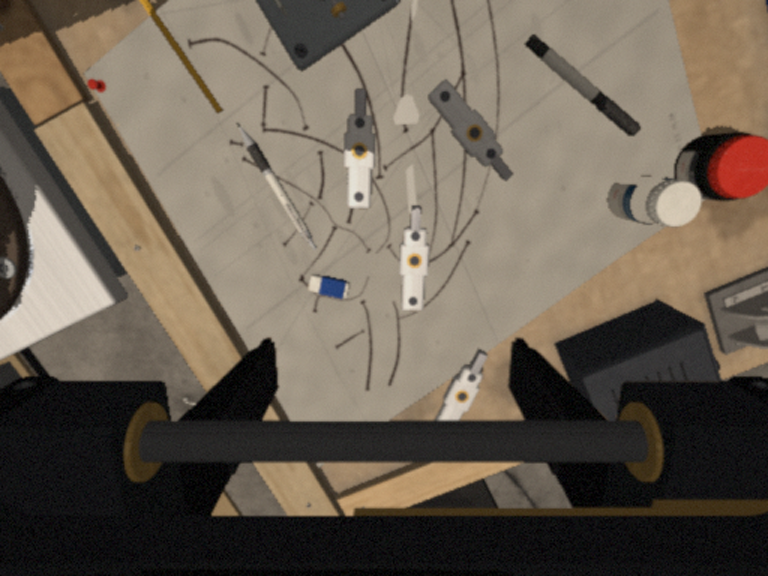

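The wrist picture shows four rotors. Their hub centres are A (359,150), B (475,132), C (414,260) and D (461,396). The tangs of A, C and D point up in the picture, and B's points down-right.

```bash
python3 - <<'E'
from h import *
import pickle
m=pickle.load(open('pics/w1.pkl','rb'))
P={'A':((359,150),(360,91),(359,206)),'B':((475,132),(508,176),(438,88)),'C':((414.5,260.5),(417,207),(412,309)),'D':((461.5,396.5),(483,353),None)}
for n,(c,t,e) in P.items():
    C=pix2(m,c[0]/1.5,c[1]/1.5,.016);t=pix2(m,t[0]/1.5,t[1]/1.5,.013)
    d=t-C; e_=pix2(m,e[0]/1.5,e[1]/1.5,.016) if e else C
    d2=t-e_
    print(n,C[:2],t[:2],'len',np.hypot(*d[:2]),'ang',np.degrees(np.arctan2(d[1],d[0])),np.degrees(np.arctan2(d2[1],d2[0])),'mid',((t+e_)/2)[:2])
m=optics.camera_model('wrist')
a=np.load('pics/top0.npy')[60:280,100:420]
cv2.imwrite('pics/t1.png',cv2.resize(a,None,fx=2.5,fy=2.5)[:,:,::-1])
E
```

```text
A [ 0.4604 -0.1328] [ 0.4843 -0.0864] len 0.052232750168900575 ang 62.762380948390984 63.147641427596255 mid [ 0.4606 -0.1331]
B [ 0.5664 -0.165 ] [ 0.5805 -0.2161] len 0.05304526285895524 ang -74.54826935282262 -73.28951527222614 mid [ 0.5653 -0.1657]
C [ 0.4636 -0.253 ] [ 0.4882 -0.2055] len 0.05348540857449829 ang 62.69955555784592 62.64755137015409 mid [ 0.4639 -0.2523]
D [ 0.4469 -0.4157] [ 0.4883 -0.3787] len 0.055508970112297384 ang 41.79518612185838 41.79518612185838 mid [ 0.4676 -0.3972]
```

servo_tool(commands=[[[95,12,45,15,0,0,1.3],[95,12,45,15,0,0,1.3],[95,12,45,15,0,0,1.3],[95,12,45,15,0,0,1.2],[95,0,10,0,0,0,0.2],[95,0,0,0,0,0,0],[95,0,0,0,0,0,0]]])

```text
t: 2.2
tool_pos: [0.4988, -0.0396, 0.3345]
orientation: [-3.135, -0.001, 1.575]
wrist_force: [0.1, 0.2, 0.2]
finger_gap: 0.095
```

```bash
python3 - <<'E'
from h import *
import pickle
s=readout.observe();print(s['t'],s['tool_pos'],s['orientation'],s['joint_positions'])
m=optics.camera_model('wrist');pickle.dump(m,open('pics/w2.pkl','wb'));snap('wrist','w2',scale=1.5)
snap('top','top2',scale=1.5)
E
```

```text
2.2 [ 0.4988 -0.0396  0.3345] [-3.1353 -0.001   1.5747] [-0.2111  0.1876  1.6265 -0.0003  1.3339 -0.2149]
```

View pics/w2.png

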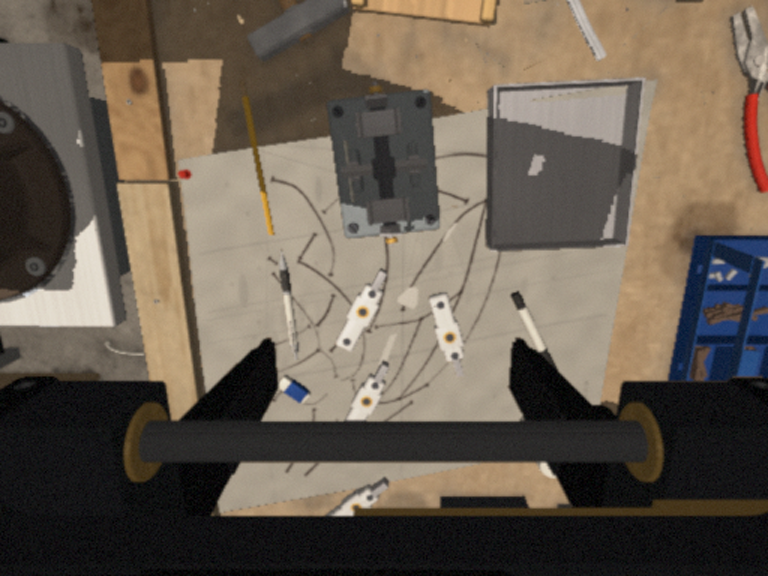

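View pics/top2.png

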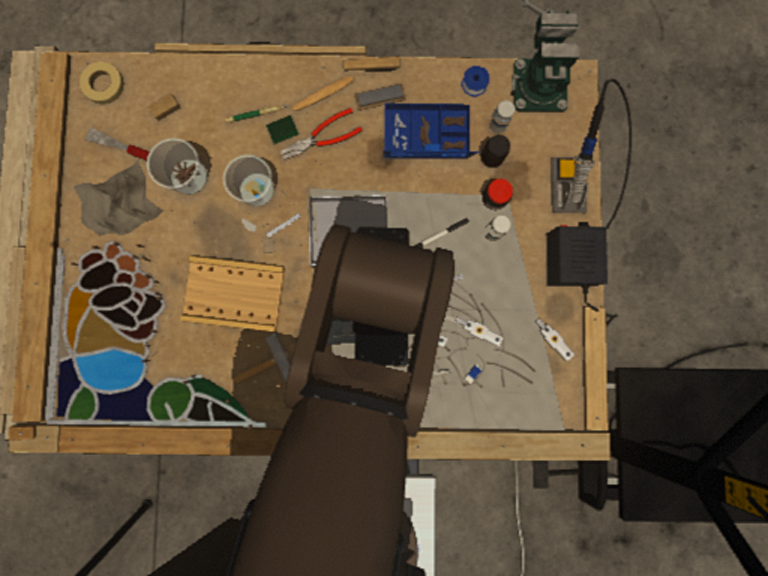

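servo_tool(commands=[[[95,8,45,0,0,0,0],[95,8,45,0,0,0,0],[95,8,45,0,0,0,0],[95,0,0,0,0,0,0],[95,0,0,0,0,0,0]]])

```text
t: 2.8
tool_pos: [0.5237, 0.0916, 0.332]
orientation: [-3.131, -0.0, 1.556]
wrist_force: [-0.6, 0.5, -0.2]
finger_gap: 0.0952
```

```bash
python3 - <<'E'
from h import *
import pickle
s=readout.observe();print(s['t'],s['tool_pos'],s['orientation'],s['joint_positions'])
m=optics.camera_model('wrist');pickle.dump(m,open('pics/w3.pkl','wb'));im=snap('wrist','w3',scale=1.5)
for f,n,c,k in (('w2','bal2',(205,45,305,170),6),('w3','tray3',(190,0,370,130),4.4),('w3','bal3',(200,100,310,240),5)):
    a=np.load('pics/%s.npy'%f)[c[1]:c[3],c[0]:c[2]]
    cv2.imwrite('pics/%s.png'%n,cv2.resize(a,None,fx=k,fy=k,interpolation=cv2.INTER_CUBIC)[:,:,::-1])
E
```

```text
2.8 [0.5237 0.0916 0.332 ] [-3.1313 -0.      1.5557] [0.0484 0.2418 1.5613 0.0007 1.3487 0.0633]
```

View pics/w3.png

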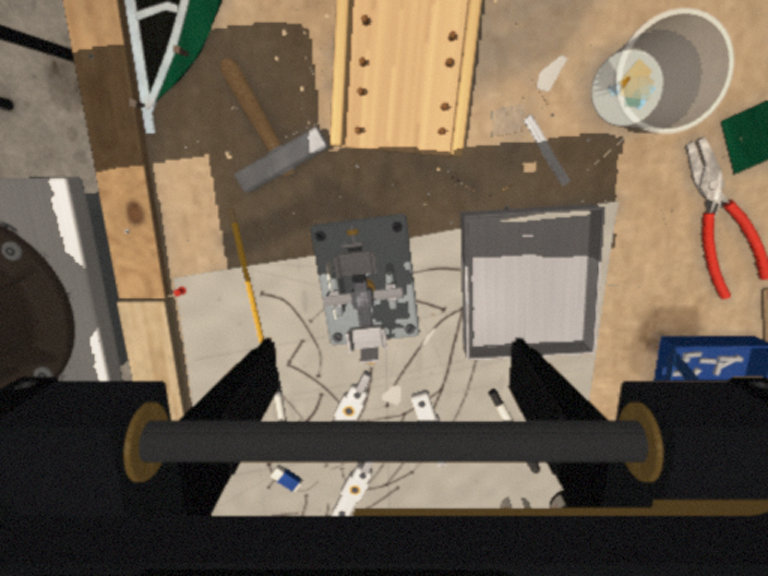

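View pics/bal2.png

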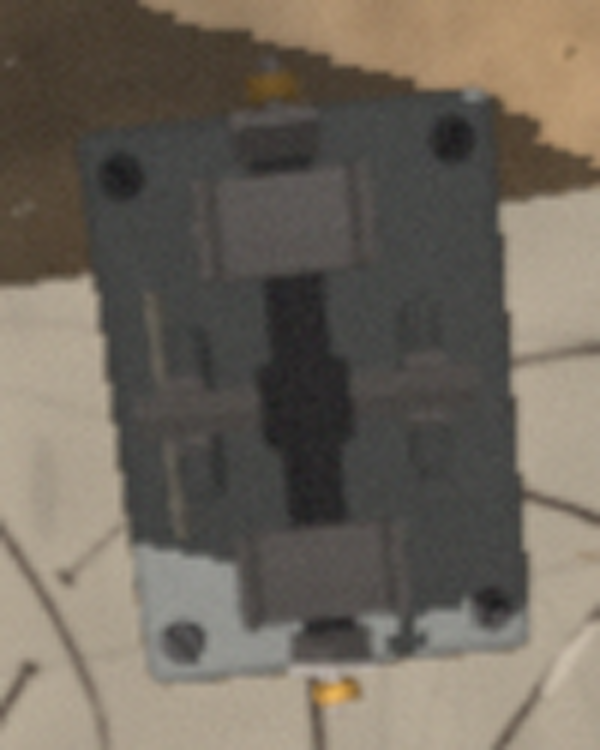

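View pics/tray3.png

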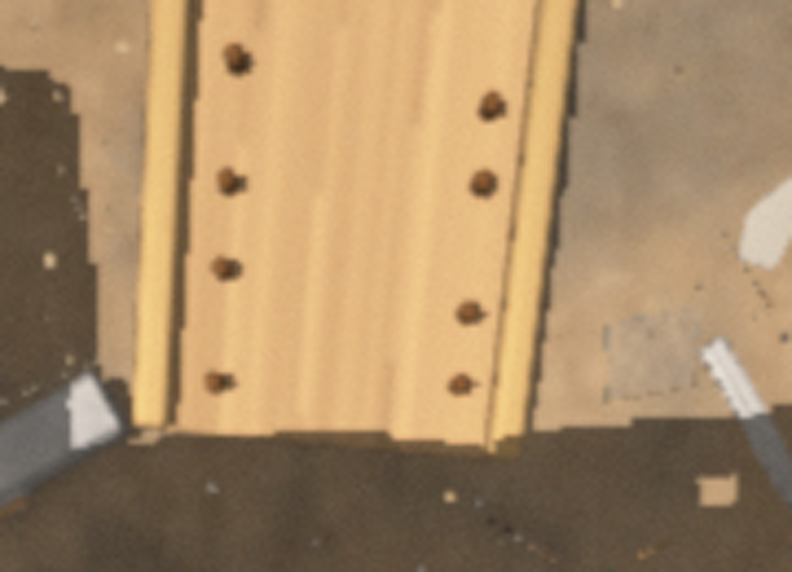

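View pics/bal3.png

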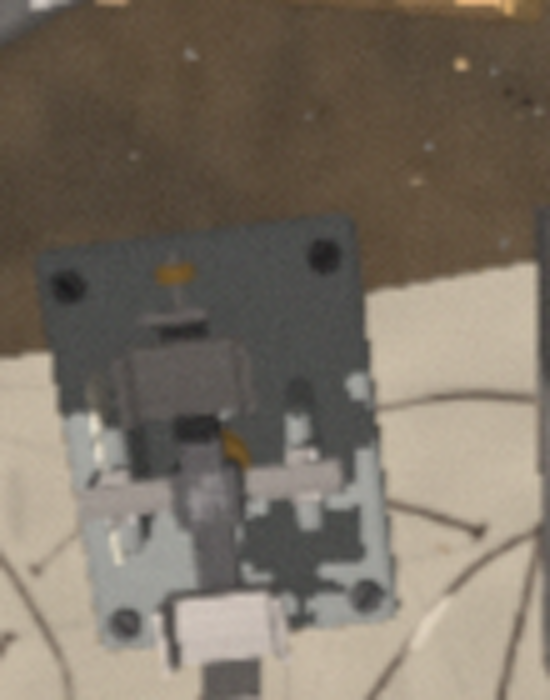

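```bash
python3 - <<'E'
from h import *
import pickle
m2=pickle.load(open('pics/w2.pkl','rb'));m3=pickle.load(open('pics/w3.pkl','rb'))
def f2(u,v,z): return pix2(m2,u/6+205,v/6+45,z)[:2]
def f3(u,v,z): return pix2(m3,u/5+200,v/5+100,z)[:2]
def ft(u,v,z): return pix2(m3,u/4.4+190,v/4.4,z)[:2]
for f,c,b in ((f2,[(79,143),(492,93),(524,643),(155,680)],[(122,176),(453,138),(493,606),(183,641)]),(f3,[(38,250),(352,215),(396,613),(105,645)],[(68,287),(325,256),(368,597),(125,623)])):
    q=np.array([f(*p,.012) for p in c]);print('corners',q.mean(0),'y-axis',np.degrees(np.arctan2(*(q[0]+q[1]-q[2]-q[3])[::-1])),'x',np.degrees(np.arctan2(*(q[1]+q[2]-q[0]-q[3])[::-1])), np.linalg.norm(q[0]-q[1]),np.linalg.norm(q[1]-q[2]))
    q=np.array([f(*p,.012) for p in b]);print('bolts',q.mean(0),'y-axis',np.degrees(np.arctan2(*(q[0]+q[1]-q[2]-q[3])[::-1])),'x',np.degrees(np.arctan2(*(q[1]+q[2]-q[0]-q[3])[::-1])))
s=np.array([f2(285,221,.086),f2(325,573,.086)]);print('sad2',s,s.mean(0),np.linalg.norm(s[0]-s[1]),np.degrees(np.arctan2(*(s[0]-s[1])[::-1])))
s=np.array([f3(185,380,.086),f3(224,626,.086)]);print('sad3',s,s.mean(0),np.linalg.norm(s[0]-s[1]),np.degrees(np.arctan2(*(s[0]-s[1])[::-1])))
W=[ft(u,v,.024) for u,v in((236,59),(229,181),(224,268),(216,382))]
K=[ft(u,v,.024) for u,v in((491,105),(483,183),(468,313),(460,384))]
print(W,K)
for i in(2,0):
    w=(W[i]+W[i+1])/2;k=(K[i]+K[i+1])/2;d=k-w;print('place',w+d*42/88,'len',np.linalg.norm(d),'ang',np.degrees(np.arctan2(d[1],d[0])))
T=[pix2(m2,u/1.5,v/1.5,.036)[:2] for u,v in((487,87),(647,78),(630,244),(486,250))];print('tin',np.mean(T,0),T)
m=optics.camera_model('top'); print(pix2(m,364.8,190.3,.08),'box')
E
```

```text
corners [0.4885 0.0324] y-axis 95.891983216158 x 6.293729229519539 0.10979811445064225 0.14497885834076774
bolts [0.4886 0.0331] y-axis 96.40019858714622 x 6.482035550226084
corners [0.4889 0.0351] y-axis 95.9637008497515 x 5.803460579973114 0.10749032497011464 0.14467346463121736
bolts [0.4884 0.0322] y-axis 96.36336021472577 x 5.984670287727658
sad2 [[ 0.4837  0.0731]
 [ 0.493  -0.0068]] [0.4884 0.0332] 0.08042394194335001 96.64236843249077
sad3 [[ 0.4835  0.0726]
 [ 0.4927 -0.0063]] [0.4881 0.0332] 0.07942210095055699 96.66835153489824
[array([0.4966, 0.3037]), array([0.493 , 0.2668]), array([0.4903, 0.2393]), array([0.4862, 0.2019])] [array([0.5822, 0.2885]), array([0.58  , 0.2647]), array([0.5756, 0.2233]), array([0.5731, 0.1999])]
place [0.5293 0.2163] len 0.08657279133554976 ang -5.967891232482927
place [0.536  0.2811] len 0.08676741998138567 ang -5.744260577500491
tin [0.6737 0.0324] [array([0.5903, 0.1109]), array([0.7484, 0.1196]), array([ 0.7565, -0.0467]), array([ 0.5995, -0.0541])]
[ 0.5559 -0.3805  0.08  ] box
```

servo_tool(commands=[[[55,-10,-38,-20,0,0,-1.0],[55,-10,-38,-30,0,0,-1.0],[55,-10,-38,-30,0,0,-1.0],[55,-11,-38,-30,0,0,-1.0],[55,-11,-38,-30,0,0,-1.0],[55,-11,-34,-30,0,0,-0.2],[55,0,0,-10,0,0,0],[55,0,0,0,0,0,0]]])

```text
t: 3.65
tool_pos: [0.4547, -0.1467, 0.1503]
orientation: [-3.136, 0.0, 1.064]
wrist_force: [-0.4, 0.1, 0.4]
finger_gap: 0.0552
```

```bash
cat >> h.py <<'E'
import pickle
def w(name,scale=1.5,crop=None):
    s=readout.observe();print('t',s['t'],'pos',s['tool_pos'],'yaw',np.degrees(s['orientation'][2]),'rp',s['orientation'][:2],'gap',s['finger_gap'],'F',s['wrist_force'])
    m=optics.camera_model('wrist');pickle.dump(m,open('pics/%s.pkl'%name,'wb'));snap('wrist',name,crop,scale);return m
def rot(name,c,t,e,scale=1.5,zc=.016,off=(0,0)):
    m=pickle.load(open('pics/%s.pkl'%name,'rb'));g=lambda p,z:pix2(m,off[0]+p[0]/scale,off[1]+p[1]/scale,z)[:2]
    C=g(c,zc);t=g(t,zc-.003);e=g(e,zc);d=t-e
    print('hub',C,'mid',(t+e)/2,'ang',np.degrees(np.arctan2(d[1],d[0])),'len',np.linalg.norm(d))
E
python3 - <<'E'
from h import *
w('w4')
E
```

```text
t 3.65 pos [ 0.4547 -0.1467  0.1503] yaw 60.942066633324266 rp [-3.1357  0.0001] gap 0.0552185695446737 F [-0.4328  0.0684  0.3558]
```

View pics/w4.png

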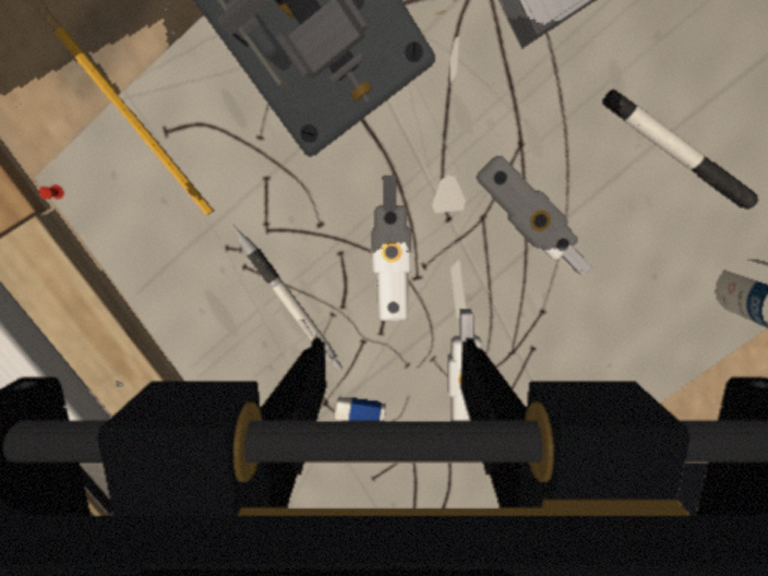

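```bash
python3 - <<'E'
from h import *
rot('w4',(391.5,252),(388.5,177),(393.5,319))
rot('w4',(540,220),(584,270),(486,165))
E
```

```text
hub [ 0.4603 -0.1334] mid [ 0.4603 -0.1328] ang 62.900031644855595 len 0.1059473146842953
hub [ 0.5655 -0.1649] mid [ 0.5639 -0.1638] ang -73.09235683128763 len 0.10918677709594088
```

servo_tool(commands=[[[55,6,13,-30,0,0,0.4],[55,0,0,-40,0,0,0],[55,0,0,-40,0,0,0],[55,0,0,-15,0,0,0],[55,0,0,0,0,0,0],[55,0,0,0,0,0,0]]])

```text
t: 4.3
tool_pos: [0.4674, -0.1323, 0.0296]
orientation: [3.132, -0.001, 1.105]
wrist_force: [0.3, 0.2, 0.2]
finger_gap: 0.0549
```

servo_tool(commands=[[[55,-7,-1,-5,0,0,0],[55,0,0,-5,0,0,0],[55,0,0,0,0,0,0]]])

```text
t: 4.6
tool_pos: [0.4616, -0.1336, 0.0222]
orientation: [3.126, -0.001, 1.106]
wrist_force: [0.4, -0.1, 0.9]
finger_gap: 0.0549
```

servo_tool(commands=[[[55,-1,0,-10,0.08,0.16,0],[55,0,0,0,0,0,0],[28,0,0,0,0,0,0],[26,0,0,0,0,0,0],[26,0,0,0,0,0,0],[26,0,0,0,0,0,0]]], force=40)

```text
t: 5.2
tool_pos: [0.461, -0.134, 0.0121]
orientation: [3.141, -0.001, 1.106]
wrist_force: [-0.5, 0.1, -0.9]
finger_gap: 0.0291
```

servo_tool(commands=[[[26,0,0,20,0,0,0],[26,0,0,40,0,0,0],[26,0,0,40,0,0,0],[26,0,0,30,0,0,0],[26,5,33,0,0,0,1.3],[26,5,33,0,0,0,1.3],[26,5,33,0,0,0,1.3],[26,5,33,0,0,0,1.3],[26,5,30,0,0,0,1.3],[26,0,0,0,0,0,0],[26,0,0,0,0,0,0]]], force=60)

```text
t: 6.3
tool_pos: [0.4856, 0.0339, 0.1491]
orientation: [3.138, -0.0, 1.693]
wrist_force: [0.6, 0.5, 0.4]
finger_gap: 0.0265
```

```bash
python3 - <<'E'
from h import *
w('w5')
E
```

```text
t 6.3 pos [0.4856 0.0339 0.1491] yaw 97.02612630977083 rp [ 3.138  -0.0002] gap 0.026502092511956767 F [0.6255 0.5354 0.4071]
```

View pics/w5.png

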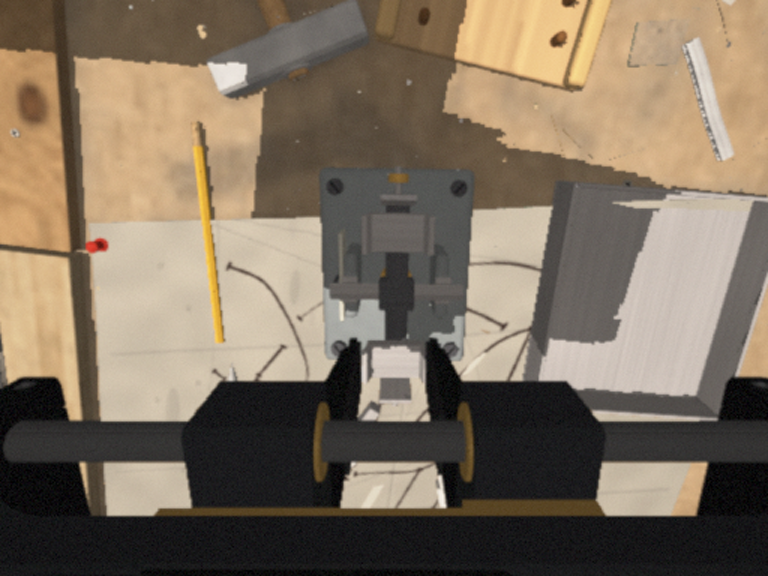

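```bash
python3 - <<'E'
from h import *
snap('top','top5',crop=(200,130,400,270),scale=4); snap('side','side5',crop=(120,170,360,350),scale=3.3)
E
```

```text
(no output)
```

View pics/top5.png

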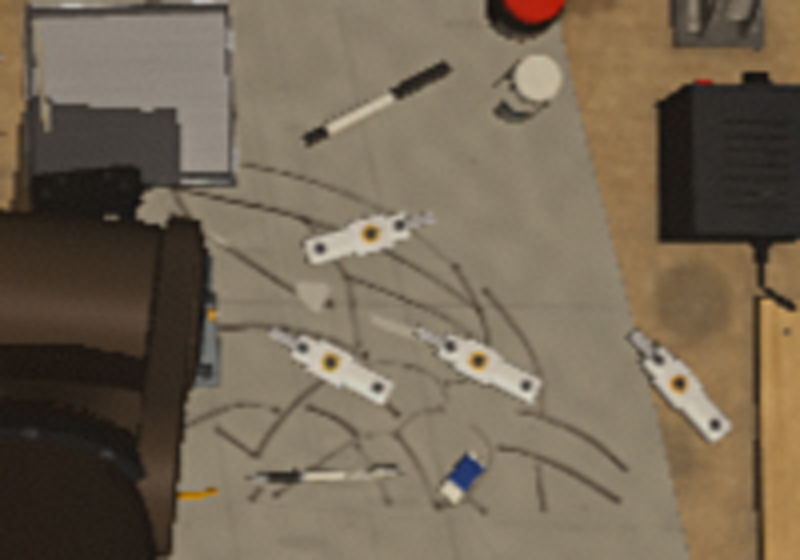

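View pics/side5.png

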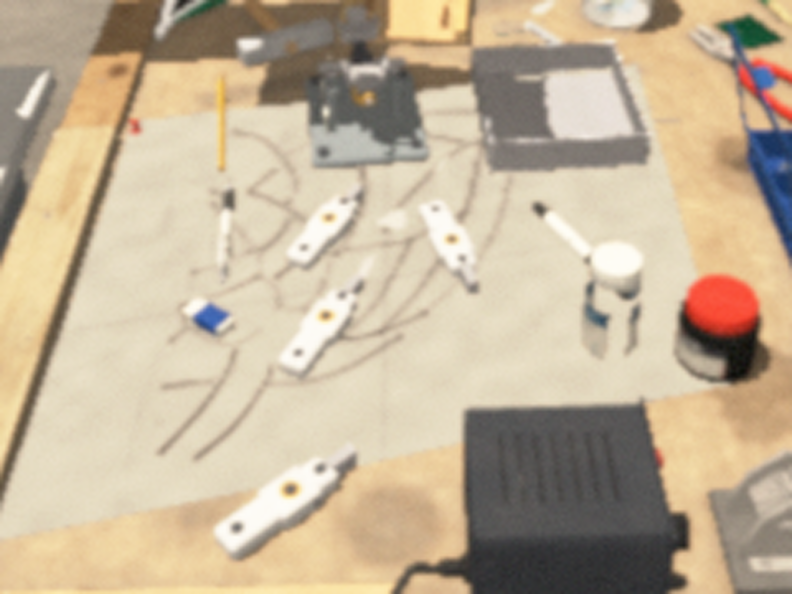

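servo_tool(commands=[[[55,-5,-33,0,0,0,-1.4],[55,-5,-33,0,0,0,-1.4],[55,-5,-33,0,0,0,-1.4],[55,-5,-33,0,0,0,-1.3],[55,-5,-33,0,0,0,-1.3],[55,0,0,-40,0,0,0],[55,0,0,-40,0,0,0],[55,0,0,-20,0,0,0],[55,0,0,0,0,0,0]]])

```text
t: 7.35
tool_pos: [0.4574, -0.1478, 0.0475]
orientation: [3.132, -0.0, 1.052]
wrist_force: [0.4, 0.3, 0.4]
finger_gap: 0.0548
```

servo_tool(commands=[[[55,3,14,-10,0.05,0.1,0.5],[55,0,0,0,0,0,0],[55,0,0,0,0,0,0]]])

```text
t: 7.65
tool_pos: [0.4611, -0.134, 0.0386]
orientation: [3.141, 0.0, 1.096]
wrist_force: [0.5, 0.2, 0.2]
finger_gap: 0.0552
```

servo_tool(commands=[[[55,-0.5,1,-15,0,0,0],[55,0,0,-11,0,0,0],[55,0,0,0,0,0,0],[5,0,0,0,0,0,0],[5,0,0,0,0,0,0],[5,0,0,0,0,0,0],[5,0,0,0,0,0,0],[5,0,0,0,0,0,0],[5,0,0,0,0,0,0]]], force=50)

```text
t: 8.55
tool_pos: [0.4632, -0.1336, 0.0162]
orientation: [3.133, -0.0, 1.097]
wrist_force: [-0.0, -0.2, 0.9]
finger_gap: 0.0127
```

```bash
python3 - <<'E'
from h import *
w('w6')
snap('side','side6',crop=(120,170,360,350),scale=3.3)
E
```

```text
t 8.55 pos [ 0.4632 -0.1336  0.0162] yaw 62.86806028253816 rp [ 3.1332 -0.0003] gap 0.012718421482405045 F [-0.0113 -0.15    0.9335]
```

View pics/w6.png

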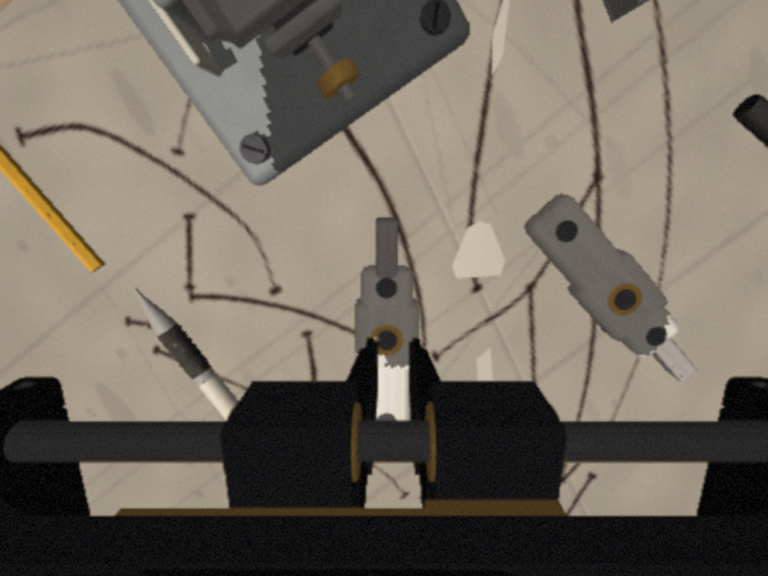

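View pics/side6.png

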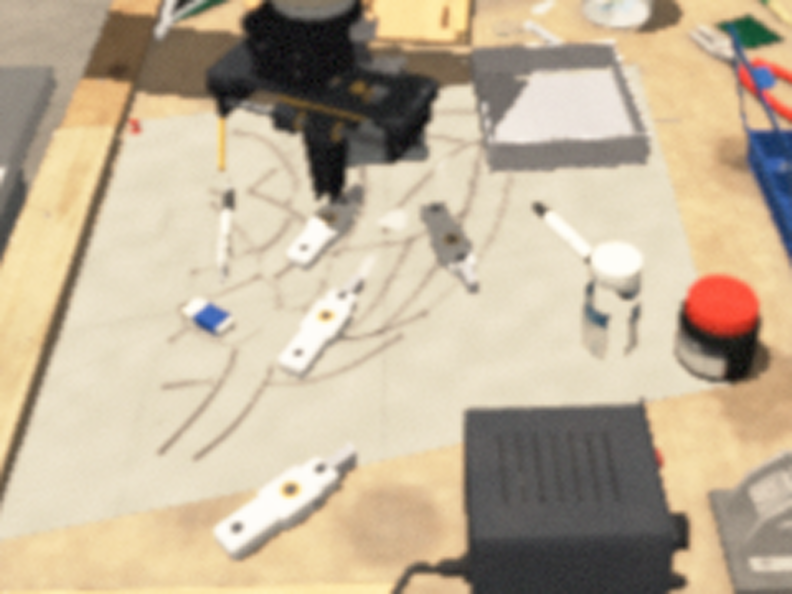

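```bash
python3 - <<'E'
from h import *
from scipy.spatial.transform import Rotation as R
s=readout.observe();m=optics.camera_model('side');mw=optics.camera_model('wrist')
p=s['tool_pos'];Rt=R.from_euler('xyz',s['orientation']).as_matrix()
for dz in(-.011,0,.008,.016):
  for dy in(-.006,.006):
    q=p+Rt@np.array([0,dy,dz]); a=proj(m,q);print(dz,dy,q,'side crop',(a-[120,170])*3.3,'wrist',proj(mw,q)*1.5)
for c in [(.4603,-.1331,.016),(.4603,-.1331,.0)]: print(c,(proj(m,c)-[120,170])*3.3,proj(mw,c)*1.5)
E
```

```text
-0.011 -0.006 [ 0.4577 -0.1308  0.0271] side crop [323.8875 206.2059] wrist [378.8387 347.6221]
-0.011 0.006 [ 0.4684 -0.1363  0.0272] side crop [336.0434 209.8448] wrist [406.1073 347.6221]
0 -0.006 [ 0.4578 -0.1308  0.0161] side crop [324.706  216.1612] wrist [379.5367 338.2672]
0 0.006 [ 0.4685 -0.1363  0.0162] side crop [336.7953 219.8229] wrist [405.4385 338.2672]
0.008 -0.006 [ 0.4579 -0.1309  0.0081] side crop [325.2954 223.3298] wrist [380.0019 332.032 ]
0.008 0.006 [ 0.4685 -0.1363  0.0082] side crop [337.3366 227.0077] wrist [404.9927 332.032 ]
0.016 -0.006 [ 0.4579 -0.1309  0.0001] side crop [325.8798 230.439 ] wrist [380.4356 326.2205]
0.016 0.006 [ 0.4686 -0.1364  0.0002] side crop [337.8735 234.1326] wrist [404.5773 326.2205]
(0.4603, -0.1331, 0.016) [327.4788 217.8428] [386.5773 339.9533]
(0.4603, -0.1331, 0.0) [328.499  232.0943] [386.7351 327.8196]
```

```bash
python3 - <<'E'
from h import *
a=np.load('pics/side6.npy')[200:260,180:270]; cv2.imwrite('pics/s6c.png',cv2.resize(a,None,fx=8,fy=8,interpolation=cv2.INTER_CUBIC)[:,:,::-1])
a=np.load('pics/w6.npy')[200:290,200:320]; a=np.clip(a.astype(float)*2,0,255).astype(np.uint8); cv2.imwrite('pics/w6c.png',cv2.resize(a,None,fx=6,fy=6,interpolation=cv2.INTER_CUBIC)[:,:,::-1])
E
```

```text
(no output)
```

View pics/s6c.png

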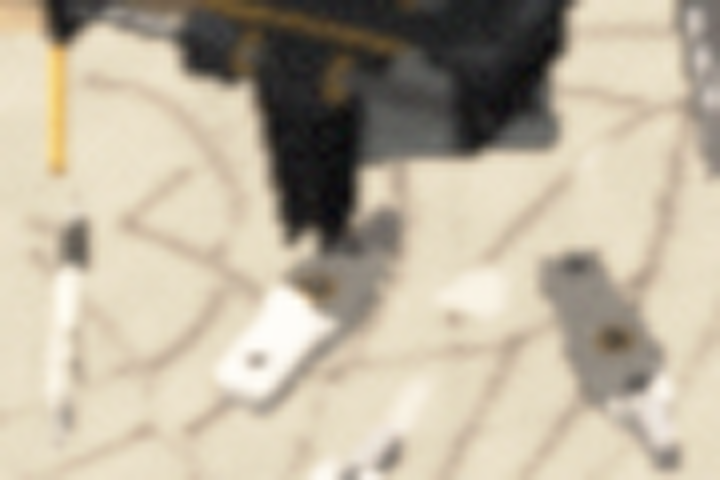

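View pics/w6c.png

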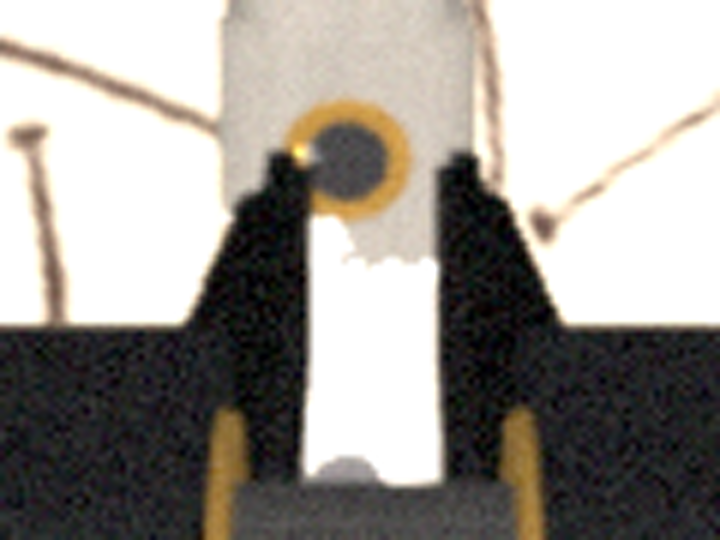

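servo_tool(commands=[[[55,-3,0.5,0,0.05,0.08,0],[55,0,0,0,0,0,0],[55,0,0,0,0,0,0],[55,0,0,0,0,0,0],[55,0,0,0,0,0,0],[55,0,0,0,0,0,0],[55,0,0,-8,0,0,0],[55,0,0,0,0,0,0]]])

```text
t: 9.45
tool_pos: [0.4598, -0.133, 0.0075]
orientation: [-3.141, -0.001, 1.097]
wrist_force: [0.3, -0.2, 0.4]
finger_gap: 0.0547
```

```bash
python3 - <<'E'
from h import *
w('w7')
snap('side','side7',crop=(180,200,270,260),scale=8)
E
```

```text
t 9.45 pos [ 0.4598 -0.133   0.0075] yaw 62.86656193205924 rp [-3.1409 -0.001 ] gap 0.054682425298909494 F [ 0.2899 -0.1555  0.3823]
```

View pics/side7.png

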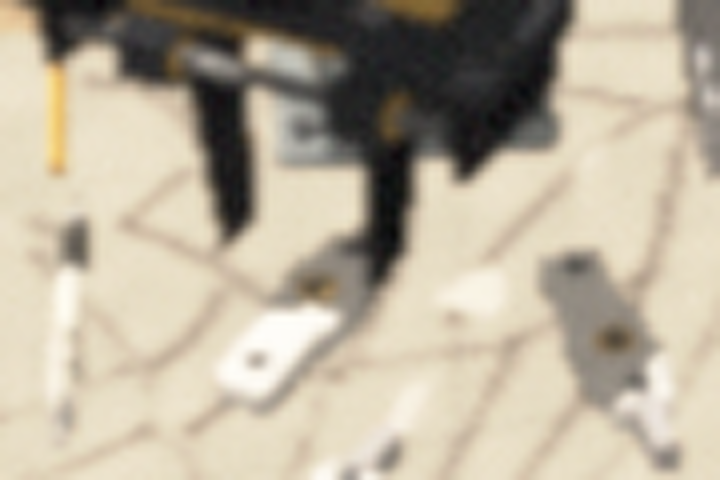

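View pics/w7.png

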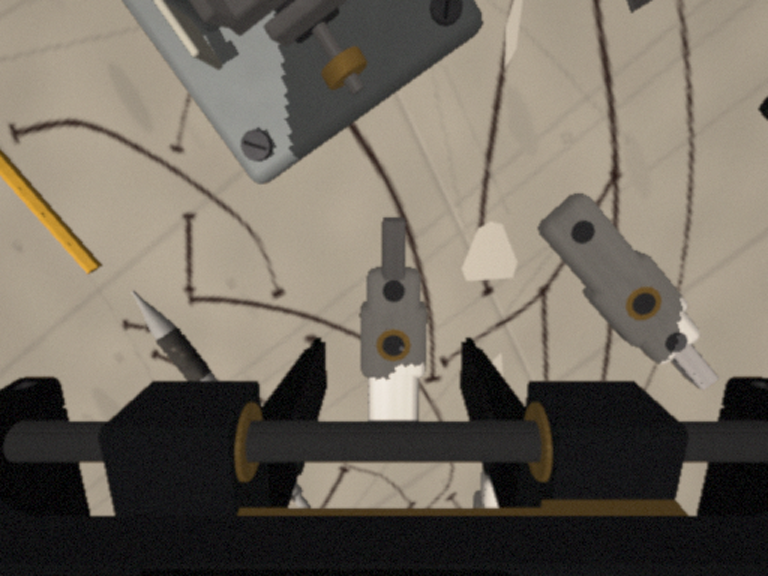

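```bash
python3 - <<'E'
from h import *
m=optics.camera_model('side');p=np.array([.4598,-.133])
for sgn,(u,v) in((-1,(208.75,230)),(1,(227.5,235))):
  for off in (.0275,.032):
    for ax in(-.01,0,.01):
      q=p+sgn*off*np.array([.89,-.456])+ax*np.array([.456,.89])
      zs=np.linspace(0,.06,601);P=np.array([proj(m,[*q,z]) for z in zs]);i=np.argmin(abs(P[:,1]-v));print(sgn,off,ax,zs[i],P[i],u)
E
```

```text
-1 0.0275 -0.01 0.0358 [208.4685 229.9931] 208.75
-1 0.0275 0 0.028499999999999998 [210.4621 230.0108] 208.75
-1 0.0275 0.01 0.0213 [212.4094 230.0009] 208.75
-1 0.032 -0.01 0.0343 [207.1443 229.9901] 208.75
-1 0.032 0 0.026999999999999996 [209.1479 230.0077] 208.75
-1 0.032 0.01 0.019799999999999998 [211.1049 229.9979] 208.75
1 0.0275 -0.01 0.036599999999999994 [225.4859 234.9985] 227.5
1 0.0275 0 0.029199999999999997 [227.328  234.9871] 227.5
1 0.0275 0.01 0.021699999999999997 [229.1296 235.0034] 227.5
1 0.032 -0.01 0.0382 [226.8854 234.986 ] 227.5
1 0.032 0 0.030699999999999998 [228.7174 235.0025] 227.5
1 0.032 0.01 0.023299999999999998 [230.5062 234.9911] 227.5
```

servo_tool(commands=[[[55,0.5,0,-8,0,0,0],[55,0,0,0,0,0,0],[55,0,0,-4,0,0,0],[55,0,0,0,0,0,0]]])

```text
t: 9.95
tool_pos: [0.4607, -0.1331, -0.0051]
orientation: [-3.141, -0.001, 1.097]
wrist_force: [-0.7, 0.3, 0.8]
finger_gap: 0.055
```

```bash
python3 - <<'E'
from h import *
print(readout.observe()['wrist_force'])
snap('side','side8',crop=(180,200,270,260),scale=8)
E
```

```text
[-0.6913  0.3154  0.8318]
```

View pics/side8.png

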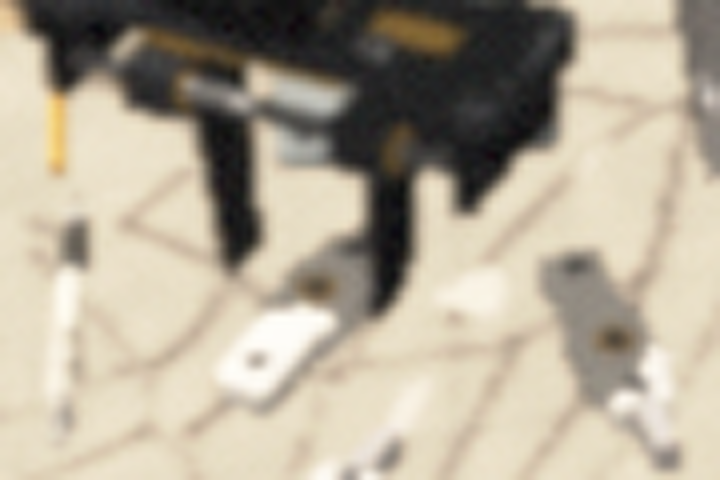

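servo_tool(commands=[[[55,0,0,-5,0,0,0],[55,0,0,0,0,0,0],[55,0,0,-5,0,0,0],[55,0,0,0,0,0,0]]])

```text
t: 10.4
tool_pos: [0.4609, -0.1332, -0.0156]
orientation: [3.141, -0.001, 1.097]
wrist_force: [-0.1, 0.1, 0.3]
finger_gap: 0.0545
```

```bash
python3 - <<'E'
from h import *
print(readout.observe()['wrist_force'])
snap('side','side9',crop=(180,200,270,260),scale=8)
E
```

```text
[-0.0805  0.0851  0.2656]
```

View pics/side9.png

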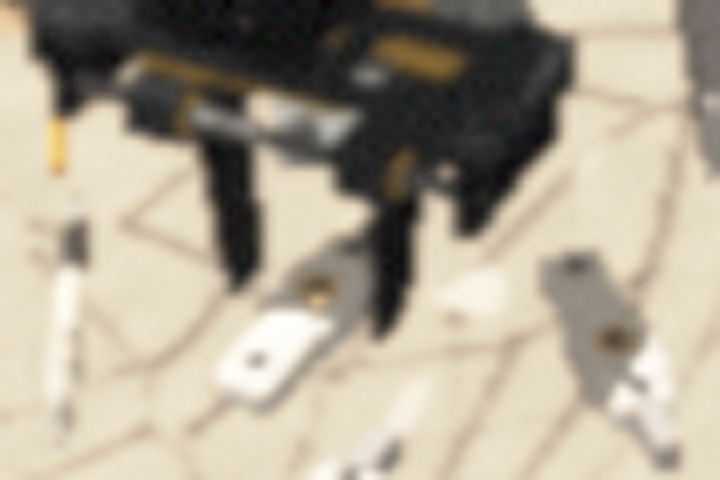

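servo_tool(commands=[[[55,0,0,-3,0,0,0],[55,0,0,0,0,0,0],[0,0,0,0,0,0,0],[0,0,0,0,0,0,0],[0,0,0,0,0,0,0],[0,0,0,0,0,0,0],[0,0,0,0,0,0,0],[0,0,0,0,0,0,0]]], force=50)

```text
t: 11.25
tool_pos: [0.4611, -0.1333, -0.0184]
orientation: [3.141, -0.001, 1.097]
wrist_force: [-0.5, -0.0, -0.4]
finger_gap: 0.0294
```

servo_tool(commands=[[[0,0,0,10,0,0,0],[0,0,0,30,0,0,0],[0,0,0,35,0,0,0],[0,0,0,30,0,0,0],[0,0,0,5,0,0,0],[0,6,35,0,0,0,1.5],[0,6,35,0,0,0,1.5],[0,6,35,0,0,0,1.5],[0,5,30,0,0,0,1.3],[0,3,18,0,0,0,0.7],[0,1,6,0,0,0,0],[0,0,0,0,0,0,0],[0,0,0,0,0,0,0]]], force=60)

```text
t: 12.55
tool_pos: [0.4848, 0.031, 0.0951]
orientation: [-3.138, -0.001, 1.681]
wrist_force: [0.4, -0.3, -2.2]
finger_gap: 0.0292
```

```bash
python3 - <<'E'
from h import *
w('w10')
snap('side','side10',crop=(120,170,360,350),scale=3.3)
E
```

```text
t 12.55 pos [0.4848 0.031  0.0951] yaw 96.31891622235175 rp [-3.1379 -0.0015] gap 0.02918443311343522 F [ 0.4175 -0.2816 -2.1905]
```

View pics/w10.png

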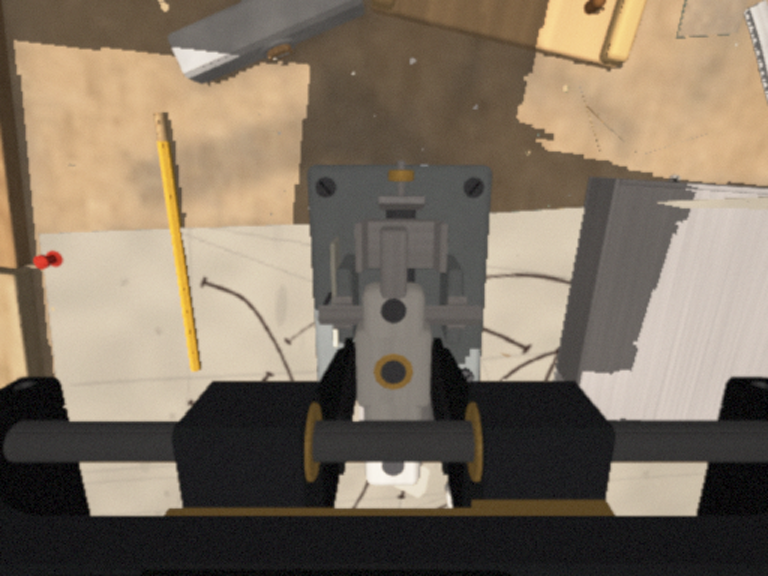

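View pics/side10.png

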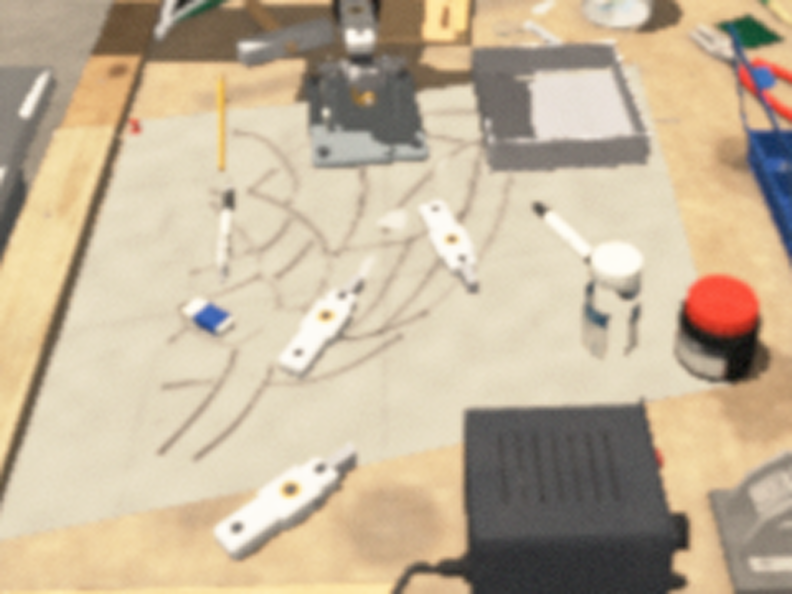

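```bash
python3 - <<'E'
from h import *
rot('w10',(393,372),(393.5,229),(392,483),zc=.1295)
E
```

```text
hub [0.4847 0.0306] mid [0.4844 0.0326] ang 96.00763391859962 len 0.10687610119327029
```

servo_tool(commands=[[[0,3.6,2.4,0,0,0,0],[0,0,0,0,0,0,0],[0,0,0,-10,0,0,0],[0,0,0,-8,0,0,0],[0,0,0,0,0,0,0]]])

```text
t: 13.15
tool_pos: [0.4888, 0.0311, 0.0756]
orientation: [-3.138, -0.001, 1.676]
wrist_force: [-0.1, 0.2, -2.9]
finger_gap: 0.0294
```

servo_tool(commands=[[[0,-0.4,2.2,0,0,0,0.1],[0,0,0,0,0,0,0],[0,0,0,-5,0,0,0],[0,0,0,0,0,0,0]]])

```text
t: 13.55
tool_pos: [0.4882, 0.0336, 0.0699]
orientation: [-3.138, -0.001, 1.686]
wrist_force: [-0.4, 0.1, -1.7]
finger_gap: 0.0293
```

servo_tool(commands=[[[0,0,0,-3,0,0,0],[0,0,0,0,0,0,0]]])

```text
t: 13.75
tool_pos: [0.4886, 0.0335, 0.0676]
orientation: [-3.139, -0.001, 1.686]
wrist_force: [-0.6, 1.2, -1.8]
finger_gap: 0.0295
```

```bash
python3 - <<'E'
from h import *
w('w11')
E
```

```text
t 13.75 pos [0.4886 0.0335 0.0676] yaw 96.58734949173588 rp [-3.1392 -0.001 ] gap 0.029521563098316685 F [-0.6397  1.1665 -1.8494]
```

View pics/w11.png

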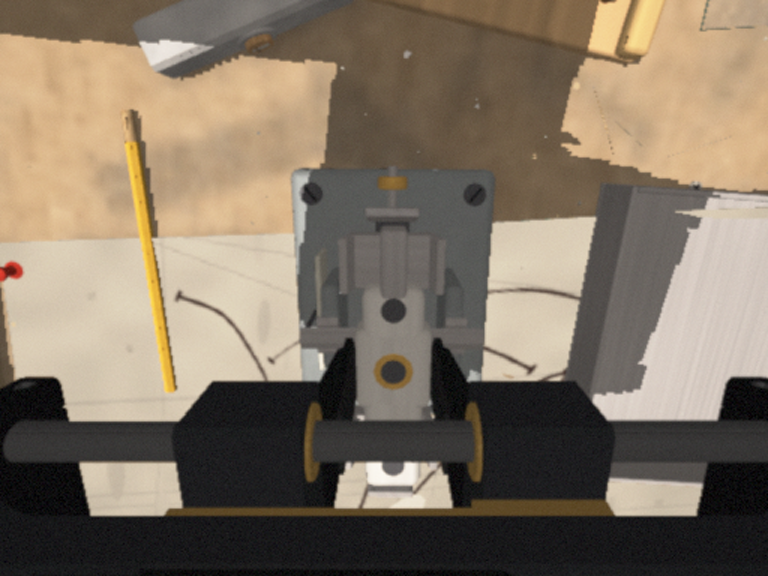

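servo_tool(commands=[[[45,0,0,0,0,0,0],[45,0,0,0,0,0,0],[45,0,0,0,0,0,0],[45,0,0,0,0,0,0],[45,0,0,20,0,0,0],[45,0,0,30,0,0,0],[45,0,0,20,0,0,0],[45,0,0,0,0,0,0],[45,0,0,0,0,0,0],[45,0,0,0,0,0,0],[45,0,0,0,0,0,0],[45,0,0,0,0,0,0],[45,0,0,0,0,0,0]]])

```text
t: 15.1
tool_pos: [0.4874, 0.0335, 0.136]
orientation: [-3.134, -0.002, 1.686]
wrist_force: [-0.6, 0.0, -0.3]
finger_gap: 0.045
```

```bash
python3 - <<'E'
from h import *
w('w12')
snap('side','side12',crop=(200,160,280,230),scale=8)
E
```

```text
t 15.1 pos [0.4874 0.0335 0.136 ] yaw 96.57447427702408 rp [-3.1341 -0.002 ] gap 0.04498684358390247 F [-0.5503  0.0126 -0.2976]
```

View pics/w12.png

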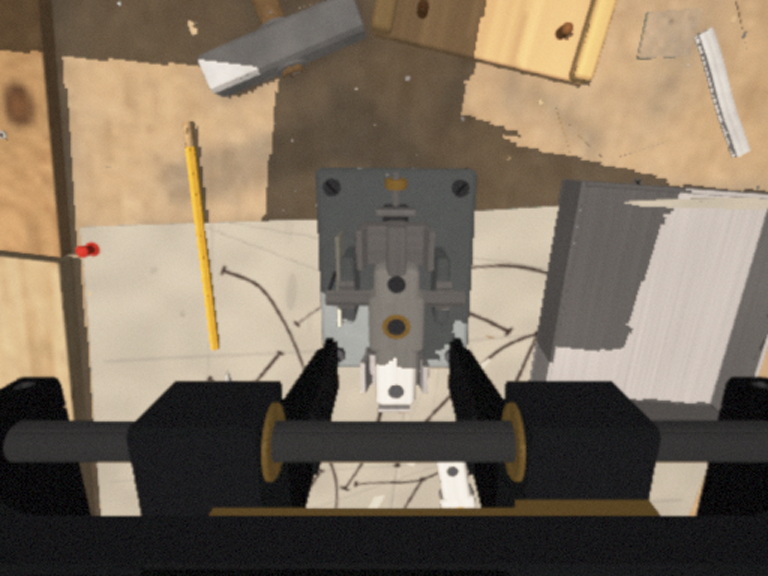

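View pics/side12.png

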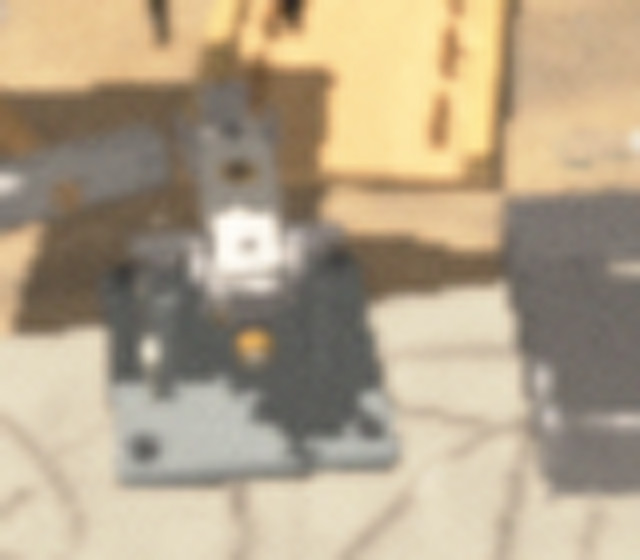

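```bash
cat >> h.py <<'E'
def tilt(name,obs,tangsign,scale=1.5,c=(.4884,.0332,.094),ang=96.5,a=None,b=None):
    # obs: pix of tang hole, hub, plain hole. fit tilt & x/y shift; +tilt = +y end up
    from scipy.optimize import least_squares
    m=pickle.load(open('pics/%s.pkl'%name,'rb'));o=np.array(obs)/scale
    th=np.radians(ang);u=np.array([np.cos(th),np.sin(th)])
    piv=np.array([c[0],c[1],.062])
    def P(q):
        t=q[0];r=[]
        for s in (tangsign*a,0,-tangsign*b):
            s=s+q[1];h=.102-.062
            al=s*np.cos(t)-h*np.sin(t);z=.062+s*np.sin(t)+h*np.cos(t)
            xy=np.array(c[:2])+u*al+q[2]*np.array([u[1],-u[0]])
            r.append(proj(m,[*xy,z]))
        return np.array(r)
    f=least_squares(lambda q:np.r_[(P(q)-o).ravel(),(np.array(q[1:]))/.003],[0,0,0])
    print('tilt',f.x[0],'shift',f.x[1:],'res px',np.abs(P(f.x)-o).max())
    for t in(-.16,-.08,0,.08,.16):print(t,P([t,0,0])[:,1]*scale)
E
python3 - <<'E'
from h import *
m=pickle.load(open('pics/w4.pkl','rb'))
q=[pix2(m,u/1.5,v/1.5,.016)[:2] for u,v in((390,218),(391.5,252),(393,307))]
print(np.linalg.norm(q[0]-q[1]),np.linalg.norm(q[1]-q[2]))
m=pickle.load(open('pics/w7.pkl','rb'))
q=[pix2(m,u/1.5,v/1.5,.016)[:2] for u,v in((393.5,290.5),(393.5,345))]
print(np.linalg.norm(q[0]-q[1]))
tilt('w12',[(396,284),(396,327),(396,391)],1,a=.025,b=.040)
E
```

```text
0.024943908710384658 0.04266330981124656
0.025215708662806965
tilt 0.09585118539221606 shift [-0.0031  0.0002] res px 0.5061782250764395
-0.16 [256.8179 303.882  376.7463]
-0.08 [263.2508 309.7761 380.3183]
0 [269.9941 315.5266 383.1773]
0.08 [276.9844 321.0806 385.3314]
0.16 [284.1534 326.389  386.7956]
```

```bash
python3 - <<'E'
from h import *
for b in(.040,.0415,.0425):tilt('w12',[(396,284),(396,327),(396,391)],1,a=.025,b=b)
a=np.load('pics/w12.npy')[90:290,200:330]; a=np.clip(a.astype(float)*1.8,0,255).astype(np.uint8); cv2.imwrite('pics/w12c.png',cv2.resize(a,None,fx=4,fy=4,interpolation=cv2.INTER_CUBIC)[:,:,::-1])
E
```

```text
tilt 0.09585118539221606 shift [-0.0031  0.0002] res px 0.5061782250764395
-0.16 [256.8179 303.882  376.7463]
-0.08 [263.2508 309.7761 380.3183]
0 [269.9941 315.5266 383.1773]
0.08 [276.9844 321.0806 385.3314]
0.16 [284.1534 326.389  386.7956]
tilt 0.12915398592251093 shift [-0.0015  0.0002] res px 0.19862617835798346
-0.16 [256.8179 303.882  379.4222]
-0.08 [263.2508 309.7761 382.8752]
0 [269.9941 315.5266 385.5988]
0.08 [276.9844 321.0806 387.6037]
0.16 [284.1534 326.389  388.9078]
tilt 0.15017659319267043 shift [-0.0006  0.0002] res px 0.23046179418321344
-0.16 [256.8179 303.882  381.204 ]
-0.08 [263.2508 309.7761 384.5765]
0 [269.9941 315.5266 387.2087]
0.08 [276.9844 321.0806 389.1133]
0.16 [284.1534 326.389  390.3102]
```

View pics/w12c.png

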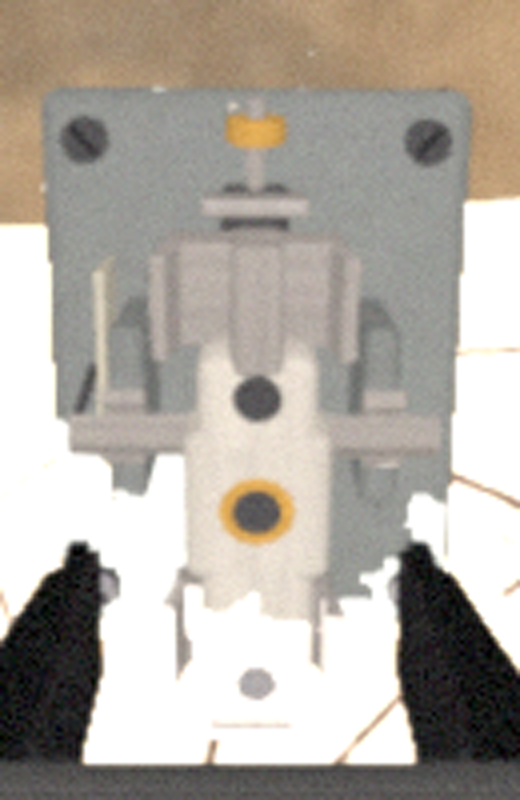

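servo_tool(commands=[[[45,1,-4.5,-20,0,0,0],[45,0,0,-30,0,0,0],[45,0,0,-15,0,0,0],[45,0,0,0,0,0,0],[45,0,0,0,0,0,0]]])

```text
t: 15.7
tool_pos: [0.4891, 0.0288, 0.0698]
orientation: [-3.136, -0.002, 1.686]
wrist_force: [0.6, 0.1, -0.5]
finger_gap: 0.045
```

servo_tool(commands=[[[45,0,0,-3,0,0,0],[45,0,0,0,0,0,0],[0,0,0,0,0,0,0],[0,0,0,0,0,0,0],[0,0,0,0,0,0,0],[0,0,0,0,0,0,0],[0,0,0,10,0,0,0],[0,0,0,30,0,0,0],[0,0,0,20,0,0,0],[0,0,0,0,0,0,0]]], force=60)

```text
t: 16.7
tool_pos: [0.4895, 0.029, 0.1321]
orientation: [-3.138, -0.001, 1.686]
wrist_force: [0.0, 0.4, -2.5]
finger_gap: 0.0291
```

servo_tool(commands=[[[0,25,1,0,0,0,-0.4],[0,40,1,0,0,0,-0.4],[0,40,1,0,0,0,0],[0,30,0,-20,0,0,0],[0,12,0,-30,0,0,0],[0,0,0,-30,0,0,0],[0,0,0,-20,0,0,0],[0,0,0,0,0,0,0],[0,0,0,0,0,0,0]]])

```text
t: 17.6
tool_pos: [0.6394, 0.0324, 0.0237]
orientation: [-3.135, -0.002, 1.613]
wrist_force: [0.3, -0.2, -0.5]
finger_gap: 0.0295
```

servo_tool(commands=[[[0,0,0,-14,0,0,0],[0,0,0,-8,0,0,0],[0,0,0,0,0,0,0],[40,0,0,0,0,0,0],[40,0,0,0,0,0,0],[40,0,0,0,0,0,0],[40,0,0,20,0,0,0],[40,0,0,35,0,0,0],[40,0,0,40,0,0,0],[50,0,0,40,0,0,0],[50,0,0,0,0,0,0]]])

```text
t: 18.7
tool_pos: [0.6408, 0.0323, 0.1452]
orientation: [3.141, -0.001, 1.613]
wrist_force: [0.0, -0.2, 0.7]
finger_gap: 0.0484
```

```bash
python3 - <<'E'
from h import *
w('w13')
E
```

```text
t 18.7 pos [0.6408 0.0323 0.1452] yaw 92.40184409989457 rp [ 3.1409 -0.0011] gap 0.0483779580214147 F [ 0.0484 -0.1866  0.6683]
```

View pics/w13.png

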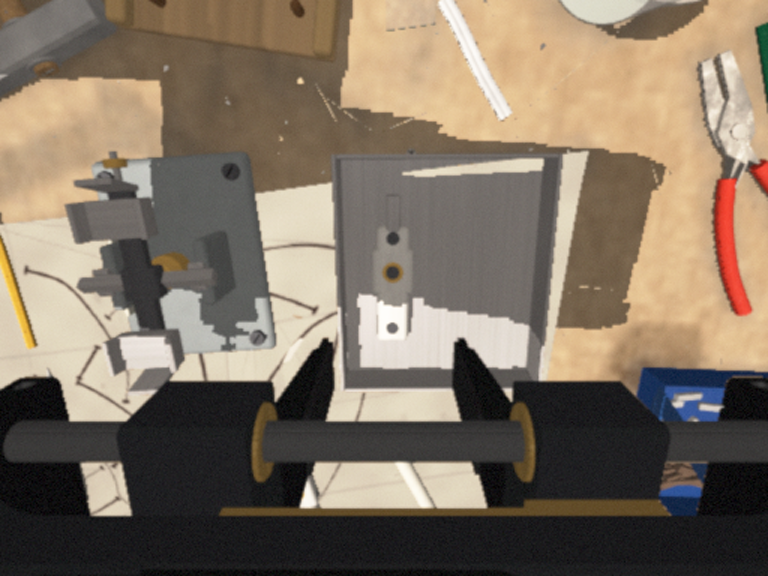

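servo_tool(commands=[[[55,-14,-36,0,0,0,0.7],[55,-16,-40,0,0,0,0.7],[55,-16,-40,0,0,0,0.7],[55,-14,-38,0,0,0,0.7],[55,-10,-25,-10,0,0,0],[55,-4,-12,-20,0,0,0],[55,0,0,-10,0,0,0],[55,0,0,0,0,0,0]]])

```text
t: 19.55
tool_pos: [0.5592, -0.1633, 0.095]
orientation: [-3.134, -0.006, 1.869]
wrist_force: [-0.1, -0.3, 0.1]
finger_gap: 0.0554
```

```bash
python3 - <<'E'
from h import *
w('w14')
E
```

```text
t 19.55 pos [ 0.5592 -0.1633  0.095 ] yaw 107.08806281212334 rp [-3.1338 -0.0056] gap 0.055438903120497554 F [-0.1276 -0.3078  0.1376]
```

View pics/w14.png

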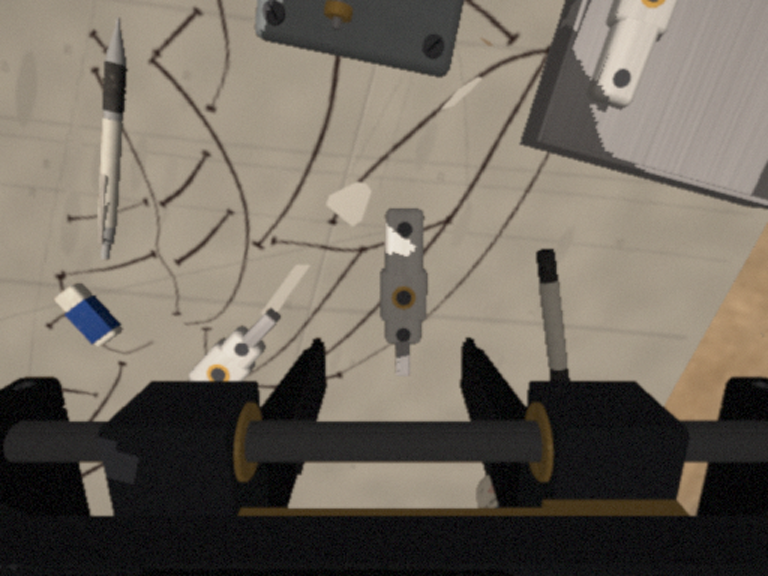

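```bash
python3 - <<'E'
from h import *
rot('w14',(403,297),(402,374),(404.5,209))
E
```

```text
hub [ 0.5652 -0.1647] mid [ 0.5654 -0.1646] ang -73.35272090087368 len 0.10972816079974913
```

servo_tool(commands=[[[55,6,-1.4,-25,0.03,-0.08,-0.1],[55,0,0,-40,0,0,0],[55,0,0,-20,0,0,0],[55,0,0,0,0,0,0],[55,0,0,0,0,0,0]]])

```text
t: 20.1
tool_pos: [0.5695, -0.1604, 0.0115]
orientation: [3.137, -0.002, 1.866]
wrist_force: [0.6, 0.3, -0.1]
finger_gap: 0.055
```

servo_tool(commands=[[[55,-4.3,-4.3,-10,0,0,0],[55,0,0,0,0,0,0],[55,0,0,-10,0,0,0],[55,0,0,0,0,0,0]]])

```text
t: 20.5
tool_pos: [0.5668, -0.1649, -0.0063]
orientation: [3.133, 0.001, 1.867]
wrist_force: [-0.5, 0.3, 0.8]
finger_gap: 0.0551
```

servo_tool(commands=[[[55,-1.5,0.2,-6,-0.03,0.09,0],[55,0,0,0,0,0,0],[55,0,0,-6,0,0,0],[55,0,0,0,0,0,0]]])

```text
t: 20.9
tool_pos: [0.5654, -0.1649, -0.019]
orientation: [3.141, 0.002, 1.867]
wrist_force: [-0.5, -0.3, -0.5]
finger_gap: 0.0551
```

Grip, lift, and move to the cradle (delta to (0.4884, 0.0332), yaw 106.9→96.5).

servo_tool(commands=[[[0,0,0,0,0,0,0],[0,0,0,0,0,0,0],[0,0,0,0,0,0,0],[0,0,0,0,0,0,0],[0,0,0,0,0,0,0],[0,0,0,0,0,0,0],[0,0,0,10,0,0,0],[0,0,0,30,0,0,0],[0,0,0,35,0,0,0],[0,0,0,35,0,0,0],[0,0,0,8,0,0,0]]], force=60)

```text
t: 22.0
tool_pos: [0.5636, -0.1641, 0.1034]
orientation: [-3.139, -0.001, 1.867]
wrist_force: [0.1, 0.1, -1.3]
finger_gap: 0.0294
```

servo_tool(commands=[[[0,-11,30,0,0,0,-0.4],[0,-15,39,0,0,0,-0.4],[0,-15,39,0,0,0,-0.4],[0,-15,39,0,0,0,-0.4],[0,-11,27,0,0,0,-0.4],[0,-6,15,0,0,0,0],[0,-2,5,0,0,0,0],[0,0,0,0,0,0,0],[0,0,0,0,0,0,0]]])

```text
t: 22.9
tool_pos: [0.4836, 0.0348, 0.1039]
orientation: [-3.139, 0.001, 1.684]
wrist_force: [-0.2, -0.2, -1.0]
finger_gap: 0.0293
```

```bash
python3 - <<'E'
from h import *
w('w15')
E
```

```text
t 22.9 pos [0.4836 0.0348 0.1039] yaw 96.46623935548676 rp [-3.139  0.001] gap 0.029253614215143053 F [-0.1712 -0.202  -1.0161]
```

View pics/w15.png

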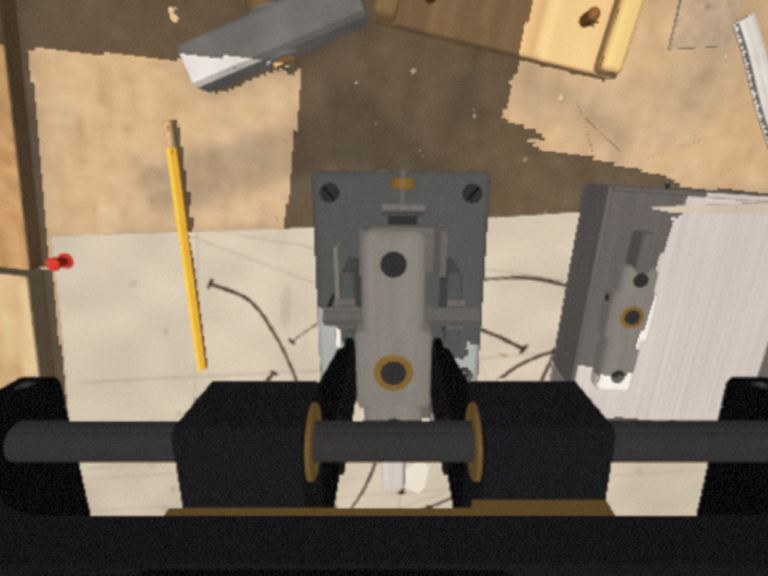

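servo_tool(commands=[[[0,4.8,-1.6,-6,0,0,0],[0,0,0,-15,0,0,0],[0,0,0,-6,0,0,0],[0,0,0,0,0,0,0]]])

```text
t: 23.35
tool_pos: [0.4907, 0.0301, 0.0751]
orientation: [-3.14, 0.001, 1.68]
wrist_force: [0.2, -0.1, -1.4]
finger_gap: 0.0291
```

servo_tool(commands=[[[0,-2.2,3,0,0,0,0.05],[0,0,0,0,0,0,0],[0,0,0,-4,0,0,0],[0,0,0,0,0,0,0]]])

```text
t: 23.75
tool_pos: [0.4891, 0.0328, 0.0715]
orientation: [-3.141, 0.002, 1.684]
wrist_force: [0.3, -0.2, -2.1]
finger_gap: 0.0295
```

servo_tool(commands=[[[0,-0.5,0.4,-3.5,0,0,0],[0,0,0,0,0,0,0],[45,0,0,0,0,0,0],[45,0,0,0,0,0,0],[45,0,0,0,0,0,0],[45,0,0,0,0,0,0],[45,0,0,20,0,0,0],[45,0,0,30,0,0,0],[45,0,0,20,0,0,0],[45,0,0,0,0,0,0],[45,0,0,0,0,0,0],[45,0,0,0,0,0,0],[45,0,0,0,0,0,0],[45,0,0,0,0,0,0],[45,0,0,0,0,0,0]]])

```text
t: 25.25
tool_pos: [0.4875, 0.0333, 0.1376]
orientation: [-3.138, 0.001, 1.684]
wrist_force: [-0.7, 0.9, 0.2]
finger_gap: 0.0449
```

```bash
python3 - <<'E'
from h import *
w('w16')
a=np.load('pics/w16.npy')[90:290,200:330]; a=np.clip(a.astype(float)*1.8,0,255).astype(np.uint8); cv2.imwrite('pics/w16c.png',cv2.resize(a,None,fx=3,fy=3,interpolation=cv2.INTER_CUBIC)[:,:,::-1])
E
```

```text
t 25.25 pos [0.4875 0.0333 0.1376] yaw 96.48151634054982 rp [-3.1376  0.0009] gap 0.044930061304473766 F [-0.7034  0.8538  0.171 ]
```

View pics/w16c.png

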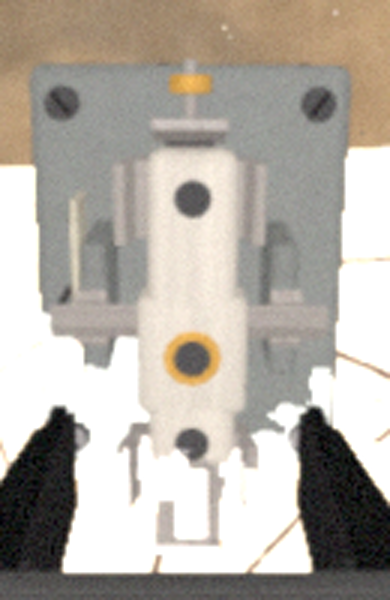

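```bash
python3 - <<'E'
from h import *
for b in(.0415,.0425):tilt('w16',[(263.7,238),(263.7,209),(264,156.3)],-1,a=.025,b=b,scale=1)
E
```

```text
tilt -0.056950115863079895 shift [-0.0016  0.0002] res px 0.6047123583421978
-0.16 [232.0106 201.6088 149.3673]
-0.08 [235.0862 205.515  153.5876]
0 [237.813  209.3259 158.2271]
0.08 [240.1784 213.0067 163.2502]
0.16 [242.1745 216.5248 168.6135]
tilt -0.023698146859600238 shift [-0.0007  0.0002] res px 0.1936321100312739
-0.16 [232.0106 201.6088 148.0801]
-0.08 [235.0862 205.515  152.29  ]
0 [237.813  209.3259 156.9323]
0.08 [240.1784 213.0067 161.9721]
0.16 [242.1745 216.5248 167.3664]
```

servo_tool(commands=[[[45,1,0,-20,0,0,0],[45,0,0,-30,0,0,0],[45,0,0,-15,0,0,0],[45,0,0,0,0,0,0],[45,0,0,0,0,0,0]]])

```text
t: 25.8
tool_pos: [0.4889, 0.0333, 0.0707]
orientation: [-3.139, 0.001, 1.684]
wrist_force: [-0.0, 0.3, 0.4]
finger_gap: 0.0452
```

servo_tool(commands=[[[45,-0.3,0,-3.5,0,0,0],[45,0,0,0,0,0,0],[0,0,0,0,0,0,0],[0,0,0,0,0,0,0],[0,0,0,0,0,0,0],[0,0,0,0,0,0,0],[0,0,0,10,0,0,0],[0,0,0,30,0,0,0],[0,0,0,20,0,0,0],[0,0,0,0,0,0,0]]], force=60)

```text
t: 26.8
tool_pos: [0.489, 0.0333, 0.1325]
orientation: [-3.141, 0.001, 1.684]
wrist_force: [-0.4, 0.5, -2.1]
finger_gap: 0.0294
```

servo_tool(commands=[[[0,3,12,0,0,0,1.5],[0,4,18,0,0,0,1.6],[0,4,18,0,0,0,1.6],[0,4,20,0,0,0,1.6],[0,4,20,0,0,0,1.6],[0,4,20,0,0,0,1.6],[0,4,20,0,0,0,1.6],[0,4,20,0,0,0,1.6],[0,4,16,-10,0,0,1.6],[0,3,12,-15,0,0,1.0],[0,0,3,-15,0,0,0],[0,0,0,0,0,0,0],[0,0,0,0,0,0,0]]])

```text
t: 28.1
tool_pos: [0.5245, 0.219, 0.0841]
orientation: [-3.137, -0.004, 3.075]
wrist_force: [0.1, -0.4, -2.1]
finger_gap: 0.0293
```

```bash
python3 - <<'E'
from h import *
w('w17')
E
```

```text
t 28.1 pos [0.5245 0.219  0.0841] yaw 176.16821581846426 rp [-3.1374 -0.0044] gap 0.029325481256511497 F [ 0.0948 -0.4401 -2.1208]
```

View pics/w17.png

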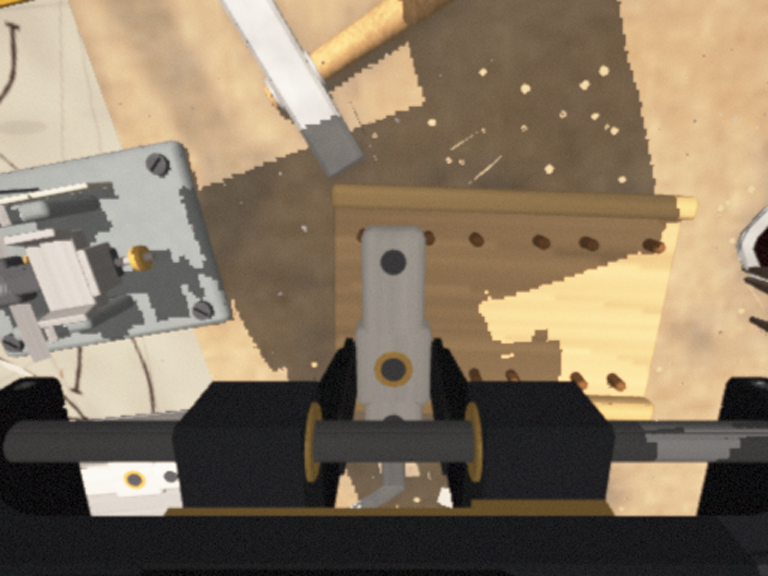

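```bash
python3 - <<'E'
from h import *
m=pickle.load(open('pics/w17.pkl','rb'));g=lambda u,v:pix2(m,u/1.5,v/1.5,.024)[:2]
for ws,ks in((((476,238),(540,241)),((476,375),(513,376))),(((588,243),(653,245)),((578,380),(616,381)))):
    w_=(g(*ws[0])+g(*ws[1]))/2;k=(g(*ks[0])+g(*ks[1]))/2;d=k-w_
    print(w_+d*42/88,np.linalg.norm(d),np.degrees(np.arctan2(d[1],d[0])))
rot('w17',(393,369.5),(393,480),(392,227),zc=.1185)
E
```

```text
[0.5319 0.2819] 0.08473307727946024 -5.466478028269462
[0.539  0.3455] 0.08547960356592885 -5.658422040282307
hub [0.523  0.2186] mid [0.5218 0.2185] ang -3.640894345690579 len 0.10873442203211672
```

```bash
python3 - <<'E'
from h import *
for f,c,n,k in (('w3',(215,0,335,110),'t3',6),('w17',(210,110,450,290),'t17',3.3)):
    a=np.load('pics/%s.npy'%f)[c[1]:c[3],c[0]:c[2]]; a=np.clip(a.astype(float)*1.3,0,255).astype(np.uint8);cv2.imwrite('pics/%s.png'%n,cv2.resize(a,None,fx=k,fy=k,interpolation=cv2.INTER_CUBIC)[:,:,::-1])
E
```

```text
(no output)
```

View pics/t3.png

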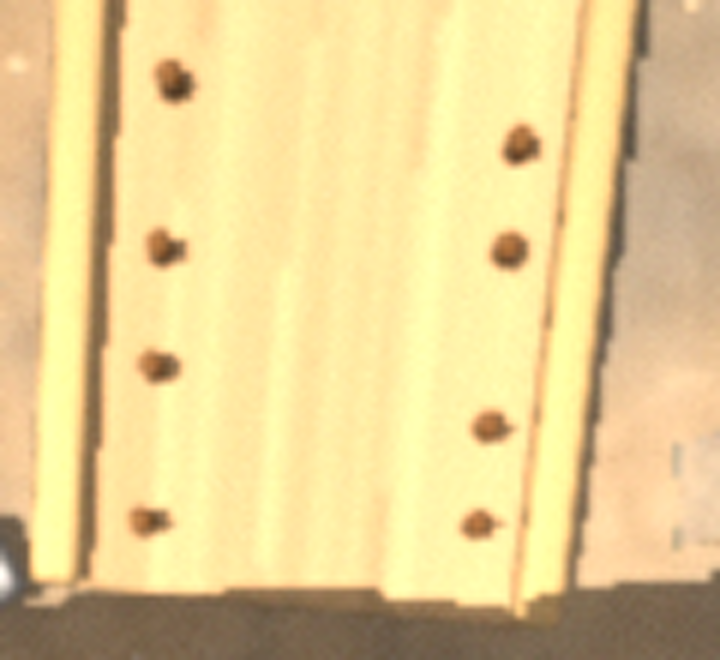

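View pics/t17.png

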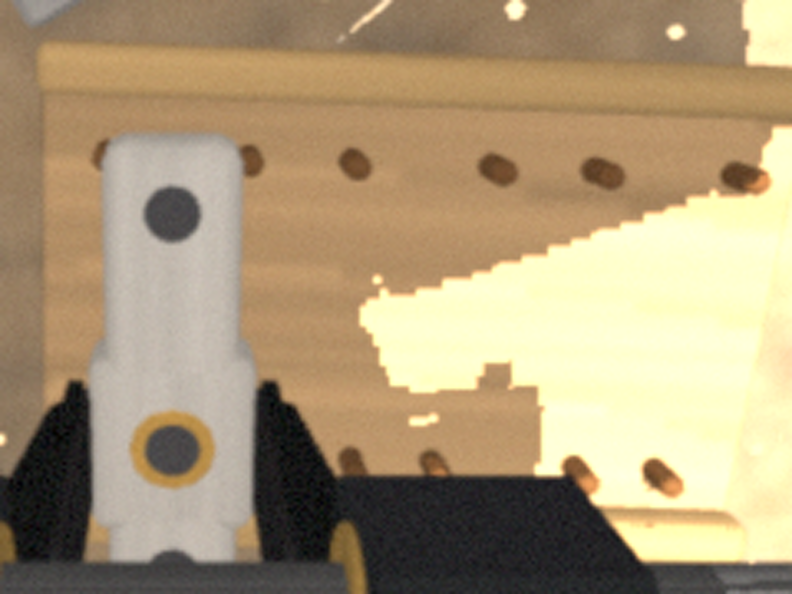

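```bash
python3 - <<'E'
from h import *
m=pickle.load(open('pics/w3.pkl','rb'));g=lambda u,v,z=.023:pix2(m,u/6+215,v/6,z)[:2]
L=[g(101,60),g(79,560)];Rr=[g(578,60),g(525,560)]
print(L,Rr)
ang=np.radians(-5.85);n=np.array([np.cos(ang),np.sin(ang)]);t=np.array([-n[1],n[0]])
print('L',[l@n for l in L],'R',[r@n for r in Rr])
W=[g(*p,.025) for p in((172,80),(162,246),(156,366),(145,520))];K=[g(*p,.025) for p in((520,145),(509,249),(490,426),(478,523))]
print('W along n',[p@n for p in W],'K',[p@n for p in K]);print('t',[p@t for p in W],[p@t for p in K])
m=pickle.load(open('pics/w17.pkl','rb'));g=lambda u,v,z=.023:pix2(m,u/3.3+210,v/3.3+110,z)[:2]
W=[g(*p,.025) for p in((358,167),(505,173),(610,176),(757,180))];K=[g(*p,.025) for p in((355,467),(437,467),(588,485),(672,488))]
print('17 W',[p@n for p in W],'K',[p@n for p in K]);print('t',[p@t for p in W],[p@t for p in K])
print('17 rail -x inner top',[g(*p)@n for p in((300,95),(750,115))])
for c in ([.5293,.2163],[.536,.2811]): print(np.array(c)@n,np.array(c)@t)
E
```

```text
[array([0.4792, 0.3088]), array([0.4684, 0.1925])] [array([0.5962, 0.3067]), array([0.5859, 0.1907])]
L [np.float64(0.445271885117072), np.float64(0.4463707186678785)] R [np.float64(0.5618624508936351), np.float64(0.563399423936856)]
W along n [np.float64(0.4631390690549337), np.float64(0.46322287717723226), np.float64(0.46359874887456437), np.float64(0.46324154515002997)] K [np.float64(0.5498474429769734), np.float64(0.5499853900310676), np.float64(0.5501583495295744), np.float64(0.5498450314144073)]
t [np.float64(0.352620079807092), np.float64(0.31560770738686345), np.float64(0.287783819413271), np.float64(0.2505713097806519)] [np.float64(0.3456826900501418), np.float64(0.32232459182678247), np.float64(0.2809528908141285), np.float64(0.25733539667479194)]
17 W [np.float64(0.4612109622424489), np.float64(0.4614009573416575), np.float64(0.46120417148215426), np.float64(0.46087668440432644)] K [np.float64(0.5458138622037128), np.float64(0.544952005879851), np.float64(0.5489145974922188), np.float64(0.5489559820171231)]
t [np.float64(0.31705759668955785), np.float64(0.3549966540914109), np.float64(0.3820905193510651), np.float64(0.4200446169460436)] [np.float64(0.3235870323444052), np.float64(0.3465631045095813), np.float64(0.3896626661312087), np.float64(0.4134357855436709)]
17 rail -x inner top [np.float64(0.44367561426006064), np.float64(0.44460796163425403)]
0.5044972208460126 0.2691221547153814
0.5045576234602969 0.33426757935536816
```

servo_tool(commands=[[[0,4.8,-2.7,0,0,0,-0.4],[0,0,0,-15,0,0,0],[0,0,0,-20,0,0,0],[0,0,0,-10,0,0,0],[0,0,0,0,0,0,0],[0,0,0,0,0,0,0]]])

```text
t: 28.75
tool_pos: [0.5329, 0.2142, 0.042]
orientation: [-3.14, 0.002, 3.027]
wrist_force: [-0.3, 0.2, -1.8]
finger_gap: 0.0288
```

servo_tool(commands=[[[0,-3.6,2.1,-5,0,0,0.14],[0,0,0,-10,0,0,0],[0,0,0,-5,0,0,0],[0,0,0,0,0,0,0]]])

```text
t: 29.15
tool_pos: [0.5298, 0.2167, 0.0222]
orientation: [-3.141, 0.005, 3.04]
wrist_force: [1.0, 0.5, -1.1]
finger_gap: 0.0296
```

servo_tool(commands=[[[0,-0.5,-0.4,-6,0,0.06,0],[0,0,0,0,0,0,0],[0,0,0,-7,0,0,0],[0,0,0,0,0,0,0]]])

```text
t: 29.55
tool_pos: [0.5294, 0.2163, 0.0081]
orientation: [-3.14, -0.001, 3.04]
wrist_force: [0.6, 0.8, -2.1]
finger_gap: 0.0292
```

```bash
python3 - <<'E'
from h import *
w('w18')
a=np.load('pics/w18.npy')[110:350,190:340];a=np.clip(a.astype(float)*1.6,0,255).astype(np.uint8);cv2.imwrite('pics/w18c.png',cv2.resize(a,None,fx=2.5,fy=2.5)[:,:,::-1])
E
```

```text
t 29.55 pos [0.5294 0.2163 0.0081] yaw 174.1644121506074 rp [-3.1402 -0.001 ] gap 0.02920232654310225 F [ 0.6082  0.7513 -2.1498]
```

View pics/w18c.png

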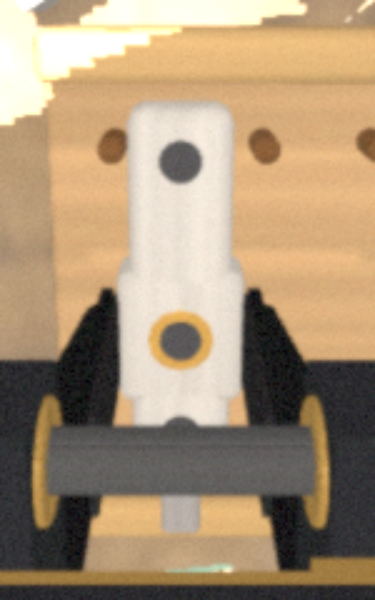

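servo_tool(commands=[[[0,0,0,-6,0,0,0],[0,0,0,0,0,0,0],[0,0,0,-6,0,0,0],[0,0,0,0,0,0,0]]])

```text
t: 30.0
tool_pos: [0.5299, 0.2164, -0.0042]
orientation: [-3.141, 0.0, 3.04]
wrist_force: [-0.1, -0.4, -1.7]
finger_gap: 0.0292
```

servo_tool(commands=[[[0,-0.5,0,-3,0,0,0],[0,0,0,0,0,0,0],[42,0,0,0,0,0,0],[42,0,0,0,0,0,0],[42,0,0,0,0,0,0],[42,0,0,10,0,0,0],[42,0,0,35,0,0,0],[42,0,0,40,0,0,0],[50,0,0,30,0,0,0],[50,0,0,0,0,0,0]]])

```text
t: 31.0
tool_pos: [0.5293, 0.2164, 0.1144]
orientation: [-3.141, 0.001, 3.04]
wrist_force: [1.1, -0.9, -0.1]
finger_gap: 0.0493
```

```bash
python3 - <<'E'
from h import *
w('w19')
E
```

```text
t 31.0 pos [0.5293 0.2164 0.1144] yaw 174.169190860428 rp [-3.1409  0.001 ] gap 0.04933096767419773 F [ 1.0885 -0.8756 -0.0681]
```

View pics/w19.png

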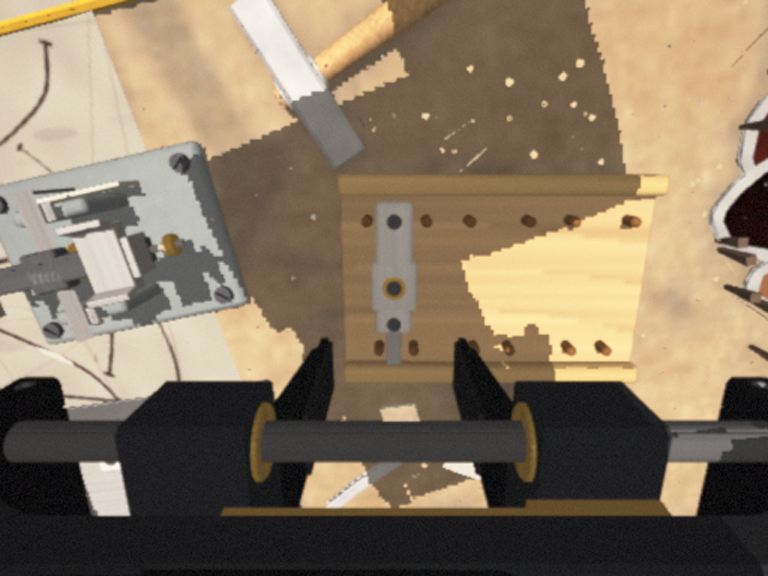

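servo_tool(commands=[[[55,-2,-15,15,0,0,-1.3],[55,-5,-32,10,0,0,-1.6],[55,-5,-34,0,0,0,-1.6],[55,-5,-34,0,0,0,-1.6],[55,-5,-34,0,0,0,-1.6],[55,-5,-34,0,0,0,-1.6],[55,-5,-34,0,0,0,-1.6],[55,-5,-34,0,0,0,-1.6],[55,-5,-34,0,0,0,-1.6],[55,-5,-34,0,0,0,-1.6],[55,-5,-34,0,0,0,-1.6],[55,-5,-34,0,0,0,-1.6],[55,-4,-34,0,0,0,-1.6],[55,-3,-26,-10,0,0,-1.4],[55,-1,-10,-15,0,0,0],[55,0,0,-10,0,0,0],[55,0,0,0,0,0,0]]])

```text
t: 32.75
tool_pos: [0.4503, -0.2561, 0.0882]
orientation: [-3.122, -0.011, 1.048]
wrist_force: [0.7, 0.3, 0.1]
finger_gap: 0.0551
```

```bash
python3 - <<'E'
from h import *
w('w20')
E
```

```text
t 32.75 pos [ 0.4503 -0.2561  0.0882] yaw 60.0670288597018 rp [-3.1216 -0.011 ] gap 0.055077020588037026 F [0.7374 0.2863 0.0518]
```

View pics/w20.png

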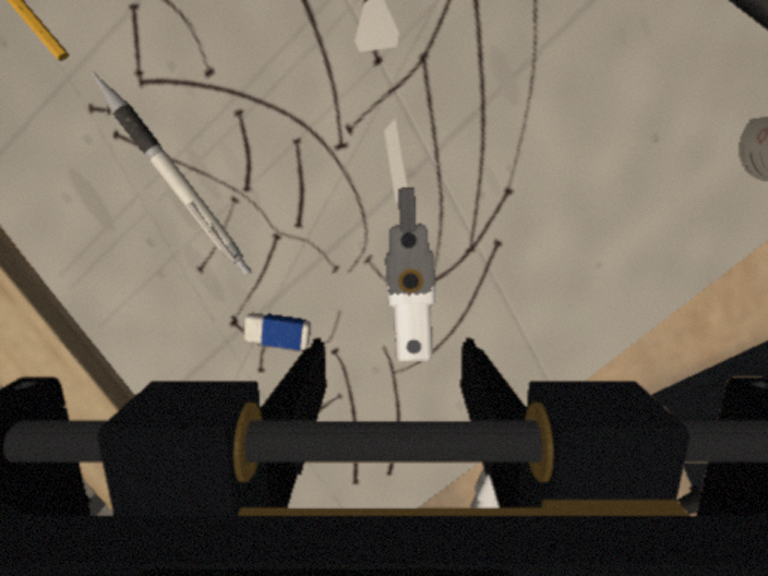

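```bash
python3 - <<'E'
from h import *
rot('w20',(410.5,280.5),(406,188),(414,360))
E
```

```text
hub [ 0.4634 -0.2525] mid [ 0.4638 -0.2514] ang 63.25380536831855 len 0.10751094479695794
```

servo_tool(commands=[[[55,13,3.8,-10,-0.22,-0.14,0.6],[55,0,0,-30,0,0,0],[55,0,0,-25,0,0,0],[55,0,0,-5,0,0,0],[55,0,0,0,0,0,0]]])

```text
t: 33.3
tool_pos: [0.4662, -0.2485, 0.0197]
orientation: [3.137, 0.001, 1.111]
wrist_force: [0.2, 0.2, -0.1]
finger_gap: 0.0553
```

servo_tool(commands=[[[55,-2.7,-3.8,-8,0.02,0.05,-0.1],[55,0,0,-8,0,0,0],[55,0,0,-7,0,0,0],[55,0,0,0,0,0,0]]])

```text
t: 33.7
tool_pos: [0.4645, -0.253, -0.0021]
orientation: [3.138, 0.002, 1.102]
wrist_force: [-0.4, -1.0, -0.1]
finger_gap: 0.0546
```

servo_tool(commands=[[[55,-1,0.6,-8,0,0,0],[55,0,0,-8,0,0,0],[55,0,0,0,0,0,0]]])

```text
t: 34.0
tool_pos: [0.4635, -0.2525, -0.0192]
orientation: [3.138, 0.002, 1.102]
wrist_force: [0.4, 0.1, -0.9]
finger_gap: 0.0552
```

servo_tool(commands=[[[0,0,0,0,0,0,0],[0,0,0,0,0,0,0],[0,0,0,0,0,0,0],[0,0,0,0,0,0,0],[0,0,0,0,0,0,0],[0,0,0,0,0,0,0],[0,0,0,10,0,0,0],[0,0,0,30,0,0,0],[0,0,0,35,0,0,0],[0,0,0,35,0,0,0],[0,0,0,8,0,0,0]]], force=60)

```text
t: 35.1
tool_pos: [0.4619, -0.2514, 0.1036]
orientation: [-3.141, 0.001, 1.102]
wrist_force: [-1.1, -0.1, -3.1]
finger_gap: 0.0299
```

servo_tool(commands=[[[0,2,28,0,0,0,0.8],[0,4,42,0,0,0,1.2],[0,4,42,0,0,0,1.2],[0,4,42,0,0,0,1.2],[0,4,42,0,0,0,1.2],[0,4,40,0,0,0,1.1],[0,3,30,0,0,0,0],[0,1,14,0,0,0,0],[0,0,4,0,0,0,0],[0,0,0,0,0,0,0],[0,0,0,0,0,0,0]]])

```text
t: 36.2
tool_pos: [0.485, 0.0418, 0.1037]
orientation: [3.141, 0.002, 1.709]
wrist_force: [0.8, -0.3, -2.7]
finger_gap: 0.0292
```

```bash
python3 - <<'E'
from h import *
w('w21')
E
```

```text
t 36.2 pos [0.485  0.0418 0.1037] yaw 97.9273646924282 rp [3.1406 0.0017] gap 0.029230541307054898 F [ 0.756  -0.3151 -2.7492]
```

View pics/w21.png

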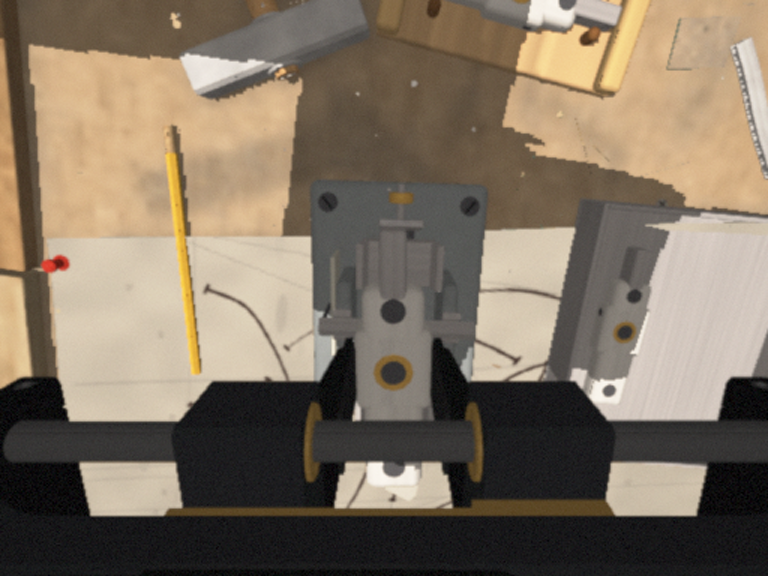

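Hub is at the same held pixel (393,372), so it is centred on the TCP. Now align and lower it.

servo_tool(commands=[[[0,3.4,-8.6,0,0,0,-0.28],[0,0,0,-8,0,0,0],[0,0,0,-12,0,0,0],[0,0,0,-5,0,0,0],[0,0,0,0,0,0,0]]])

```text
t: 36.75
tool_pos: [0.4889, 0.0287, 0.0768]
orientation: [3.14, 0.002, 1.676]
wrist_force: [-0.7, 0.0, -2.1]
finger_gap: 0.0293
```

servo_tool(commands=[[[0,-0.3,4.3,0,0,0,0.1],[0,0,0,0,0,0,0],[0,0,0,-5,0,0,0],[0,0,0,0,0,0,0]]])

```text
t: 37.15
tool_pos: [0.4889, 0.0333, 0.0719]
orientation: [3.14, 0.002, 1.686]
wrist_force: [0.1, 1.2, -1.9]
finger_gap: 0.0293
```

servo_tool(commands=[[[0,-0.5,0,-4,0,0,0],[0,0,0,0,0,0,0],[45,0,0,0,0,0,0],[45,0,0,0,0,0,0],[45,0,0,0,0,0,0],[45,0,0,0,0,0,0],[45,0,0,20,0,0,0],[45,0,0,30,0,0,0],[45,0,0,20,0,0,0],[45,0,0,0,0,0,0],[45,0,0,0,0,0,0],[45,0,0,0,0,0,0],[45,0,0,0,0,0,0],[45,0,0,0,0,0,0],[45,0,0,0,0,0,0]]])

```text
t: 38.65
tool_pos: [0.4873, 0.0333, 0.1375]
orientation: [-3.14, 0.001, 1.685]
wrist_force: [-0.1, -1.3, -0.1]
finger_gap: 0.0449
```

```bash
python3 - <<'E'
from h import *
w('w22')
a=np.load('pics/w22.npy')[90:290,200:330]; a=np.clip(a.astype(float)*1.8,0,255).astype(np.uint8); cv2.imwrite('pics/w22c.png',cv2.resize(a,None,fx=3,fy=3,interpolation=cv2.INTER_CUBIC)[:,:,::-1])
E
```

```text
t 38.65 pos [0.4873 0.0333 0.1375] yaw 96.56717962537627 rp [-3.1402  0.0014] gap 0.04491283831128386 F [-0.0592 -1.3008 -0.1255]
```

View pics/w22c.png

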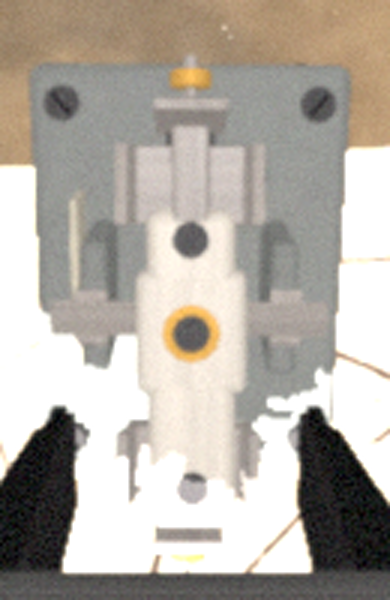

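```bash
python3 - <<'E'
from h import *
f=lambda u,v:(u/3+200,v/3+90)
for b in(.0415,.0425):tilt('w22',[f(191,239),f(191,333),f(192,487)],1,a=.025,b=b,scale=1)
E
```

```text
tilt -0.20662265086905013 shift [-0.0014  0.0001] res px 0.45732958780783406
-0.16 [170.4265 201.6376 251.6966]
-0.08 [174.6953 205.5451 253.9866]
0 [179.1691 209.3571 255.7937]
0.08 [183.8059 213.0386 257.1249]
0.16 [188.5602 216.5572 257.9922]
tilt -0.17097970257784711 shift [0.0001 0.0001] res px 0.32790227040487707
-0.16 [170.4265 201.6376 252.8768]
-0.08 [174.6953 205.5451 255.1136]
0 [179.1691 209.3571 256.8602]
0.08 [183.8059 213.0386 258.1252]
0.16 [188.5602 216.5572 258.9215]
```

servo_tool(commands=[[[45,0.5,5,-20,0,0,0],[45,0,0,-30,0,0,0],[45,0,0,-15,0,0,0],[45,0,0,0,0,0,0],[45,0,0,0,0,0,0]]])

```text
t: 39.2
tool_pos: [0.4883, 0.0385, 0.0706]
orientation: [-3.141, 0.002, 1.685]
wrist_force: [-0.6, 0.1, 0.2]
finger_gap: 0.0449
```

servo_tool(commands=[[[45,0,0,-3.5,0,0,0],[45,0,0,0,0,0,0],[0,0,0,0,0,0,0],[0,0,0,0,0,0,0],[0,0,0,0,0,0,0],[0,0,0,0,0,0,0],[0,0,0,10,0,0,0],[0,0,0,30,0,0,0],[0,0,0,20,0,0,0],[0,0,0,0,0,0,0]]], force=60)

```text
t: 40.2
tool_pos: [0.4887, 0.0383, 0.1324]
orientation: [3.14, 0.002, 1.685]
wrist_force: [1.0, 0.8, -1.7]
finger_gap: 0.0292
```

servo_tool(commands=[[[0,25,0,0,0,0,-0.4],[0,44,-1,0,0,0,-0.4],[0,44,-1,0,0,0,0],[0,44,-1,0,0,0,0],[0,32,-1,-10,0,0,0],[0,15,-1,-25,0,0,0],[0,0,0,-35,0,0,0],[0,0,0,-25,0,0,0],[0,0,0,0,0,0,0],[0,0,0,0,0,0,0]]])

```text
t: 41.2
tool_pos: [0.6972, 0.0332, 0.0275]
orientation: [-3.138, 0.002, 1.613]
wrist_force: [-1.0, 0.5, -1.4]
finger_gap: 0.0291
```

servo_tool(commands=[[[0,0,0,-15,0,0,0],[0,0,0,-9,0,0,0],[0,0,0,0,0,0,0],[40,0,0,0,0,0,0],[40,0,0,0,0,0,0],[40,0,0,0,0,0,0],[40,0,0,20,0,0,0],[40,0,0,35,0,0,0],[40,0,0,40,0,0,0],[50,0,0,30,0,0,0],[50,0,0,0,0,0,0]]])

```text
t: 42.3
tool_pos: [0.699, 0.0333, 0.1378]
orientation: [3.137, 0.002, 1.613]
wrist_force: [0.4, 0.4, -1.0]
finger_gap: 0.0481
```

```bash
python3 - <<'E'
from h import *
w('w23')
E
```

```text
t 42.3 pos [0.699  0.0333 0.1378] yaw 92.3966793363133 rp [3.1365 0.0023] gap 0.04814926047252718 F [ 0.439   0.3802 -0.9537]
```

View pics/w23.png

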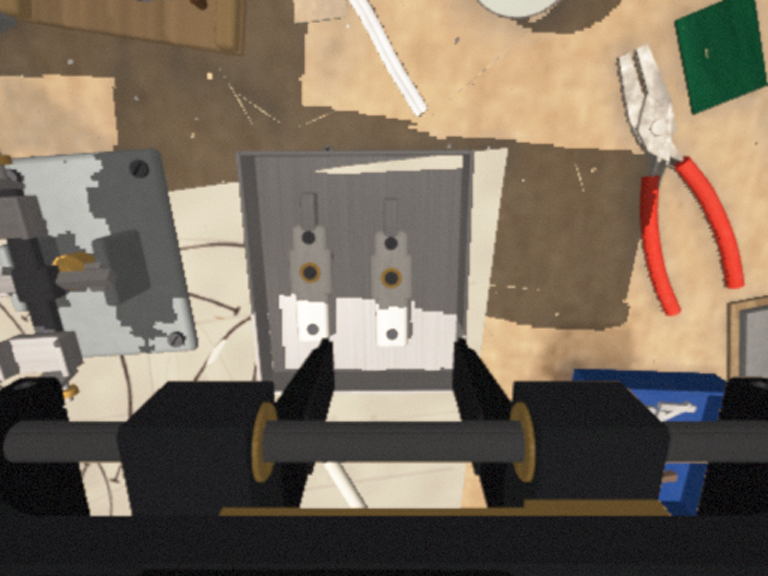

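servo_tool(commands=[[[55,-13,-23,0,0,0,-0.6],[55,-22,-39,0,0,0,-0.9],[55,-22,-39,0,0,0,-0.9],[55,-22,-39,0,0,0,-0.9],[55,-22,-39,0,0,0,-0.9],[55,-22,-39,0,0,0,-0.9],[55,-22,-39,0,0,0,-0.9],[55,-22,-39,0,0,0,-0.9],[55,-22,-39,0,0,0,-0.9],[55,-22,-39,0,0,0,-0.9],[55,-20,-38,0,0,0,-0.9],[55,-13,-25,0,0,0,-0.4],[55,-5,-9,0,0,0,0],[55,0,0,0,0,0,0],[55,0,0,0,0,0,0]]])

```text
t: 43.85
tool_pos: [0.4316, -0.423, 0.1219]
orientation: [-3.128, 0.001, 0.707]
wrist_force: [0.6, -0.2, -0.1]
finger_gap: 0.0551
```

```bash
python3 - <<'E'
from h import *
w('w24')
E
```

```text
t 43.85 pos [ 0.4316 -0.423   0.1219] yaw 40.52003684743278 rp [-3.1283  0.0015] gap 0.05507161138044596 F [ 0.6479 -0.1876 -0.1339]
```

View pics/w24.png

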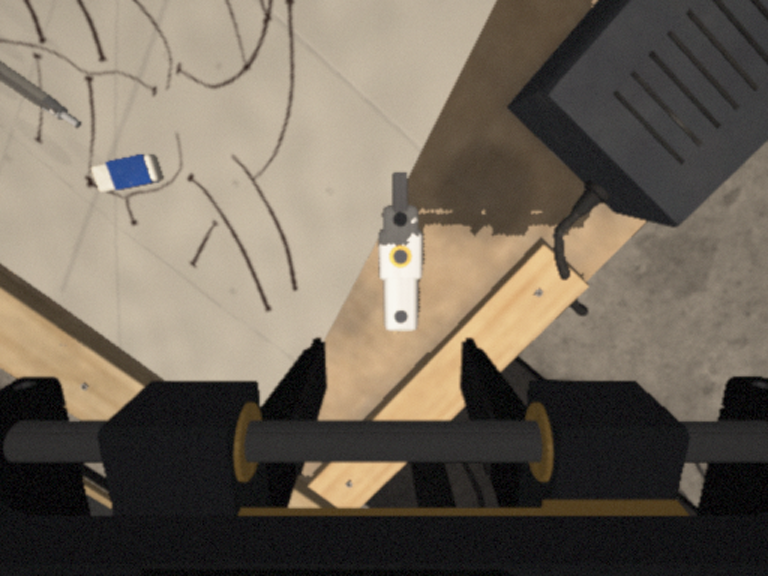

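```bash
python3 - <<'E'
from h import *
rot('w24',(400,256.5),(399,173),(401,329))
m=pickle.load(open('pics/w24.pkl','rb'));ms=optics.camera_model('side')
c=np.array([.4466,-.4158]);a=np.radians(42);X=np.array([np.cos(a),np.sin(a)]);Y=np.array([np.sin(a),-np.cos(a)])
for n,(u,v),zs in(('boxbase',(511,106),(0,)),('boxtopL',(552,98),(.05,.08,.1)),('boxtopR',(672,225),(.05,.08,.1)),('railnear',(540,242),(0,.03)),('raillow',(480,305),(0,.03)),('cable',(560,235),(0.01,.04))):
    for z in zs:
        p=pix2(m,u/1.5,v/1.5,z)[:2];print(n,z,p,'tool x,y mm',1e3*(p-c)@X,1e3*(p-c)@Y)
E
```

```text
hub [ 0.4469 -0.415 ] mid [ 0.4477 -0.4143] ang 41.49995514826445 len 0.10677909081071535
boxbase 0 [ 0.5664 -0.407 ] tool x,y mm 94.9720027558084 73.61689335335765
boxtopL 0.05 [ 0.5723 -0.4158] tool x,y mm 93.40126027820781 84.09589068243704
boxtopL 0.08 [ 0.5635 -0.4111] tool x,y mm 90.01142413637773 74.72298068338088
boxtopL 0.1 [ 0.5576 -0.408 ] tool x,y mm 87.75153337515766 68.47437401734354
boxtopR 0.05 [ 0.5698 -0.5186] tool x,y mm 22.77220792951355 158.8081669953362
boxtopR 0.08 [ 0.5613 -0.5024] tool x,y mm 27.28742601019494 141.07319385511093
boxtopR 0.1 [ 0.5556 -0.4916] tool x,y mm 30.297571397315902 129.24987842829398
railnear 0 [ 0.5164 -0.485 ] tool x,y mm 5.499333099683672 98.13390923274059
railnear 0.03 [ 0.5142 -0.4746] tool x,y mm 10.934011762513634 88.91036701017433
raillow 0 [ 0.4552 -0.4853] tool x,y mm -40.09886736564035 57.410030397845745
raillow 0.03 [ 0.4588 -0.4748] tool x,y mm -30.363014137567074 52.027879064727124
cable 0.01 [ 0.5278 -0.4883] tool x,y mm 11.781161743567921 108.22907480969103
cable 0.04 [ 0.5245 -0.4772] tool x,y mm 16.780481275731468 97.7229385935318
```

servo_tool(commands=[[[45,15,8.3,-15,-0.11,-0.1,0.2],[45,0,0,-35,0,0,0],[45,0,0,-35,0,0,0],[45,0,0,-12,0,0,0],[45,0,0,0,0,0,0]]])

```text
t: 44.4
tool_pos: [0.4518, -0.4084, 0.0238]
orientation: [3.138, 0.001, 0.736]
wrist_force: [-0.5, -0.6, -0.0]
finger_gap: 0.0448
```

servo_tool(commands=[[[45,-4.8,-6.3,-6,0.03,0.03,-0.14],[45,0,0,0,0,0,0],[45,0,0,-10,0,0,0],[45,0,0,-6,0,0,0],[45,0,0,0,0,0,0]]])

```text
t: 44.9
tool_pos: [0.4485, -0.4164, 0.0045]
orientation: [3.137, 0.001, 0.724]
wrist_force: [1.0, 1.1, -0.2]
finger_gap: 0.0454
```

servo_tool(commands=[[[45,-1.5,1.6,-8,0.03,0.03,0],[45,0,0,0,0,0,0],[45,0,0,-8,0,0,0],[45,0,0,-5,0,0,0],[45,0,0,0,0,0,0]]])

```text
t: 45.4
tool_pos: [0.4468, -0.4147, -0.0182]
orientation: [3.14, 0.001, 0.724]
wrist_force: [-0.4, 0.2, -0.5]
finger_gap: 0.0448
```

servo_tool(commands=[[[0,0,0,0,0,0,0],[0,0,0,0,0,0,0],[0,0,0,0,0,0,0],[0,0,0,0,0,0,0],[0,0,0,0,0,0,0],[0,0,0,10,0,0,0],[0,0,0,30,0,0,0],[0,0,0,35,0,0,0],[0,0,0,35,0,0,0],[0,0,0,8,0,0,0]]], force=60)

```text
t: 46.4
tool_pos: [0.4456, -0.4133, 0.1045]
orientation: [-3.139, 0.001, 0.724]
wrist_force: [-0.2, -0.2, -2.5]
finger_gap: 0.0294
```

servo_tool(commands=[[[0,2,23,0,0,0,0.6],[0,4,40,0,0,0,1.0],[0,4,40,0,0,0,1.0],[0,4,40,0,0,0,1.0],[0,4,40,0,0,0,1.0],[0,4,40,0,0,0,1.0],[0,4,40,0,0,0,1.0],[0,4,40,0,0,0,1.0],[0,4,40,0,0,0,1.0],[0,4,40,0,0,0,1.0],[0,3,30,0,0,0,0.8],[0,1,15,0,0,0,0.4],[0,0,6,0,0,0,0],[0,0,0,0,0,0,0],[0,0,0,0,0,0,0]]])

```text
t: 47.9
tool_pos: [0.4828, 0.0364, 0.104]
orientation: [-3.14, 0.001, 1.701]
wrist_force: [0.0, -0.6, -2.7]
finger_gap: 0.0298
```

```bash
python3 - <<'E'
from h import *
w('w25')
E
```

```text
t 47.9 pos [0.4828 0.0364 0.104 ] yaw 97.48055259831807 rp [-3.1397  0.0007] gap 0.029812473095030552 F [ 0.0283 -0.5585 -2.6608]
```

View pics/w25.png

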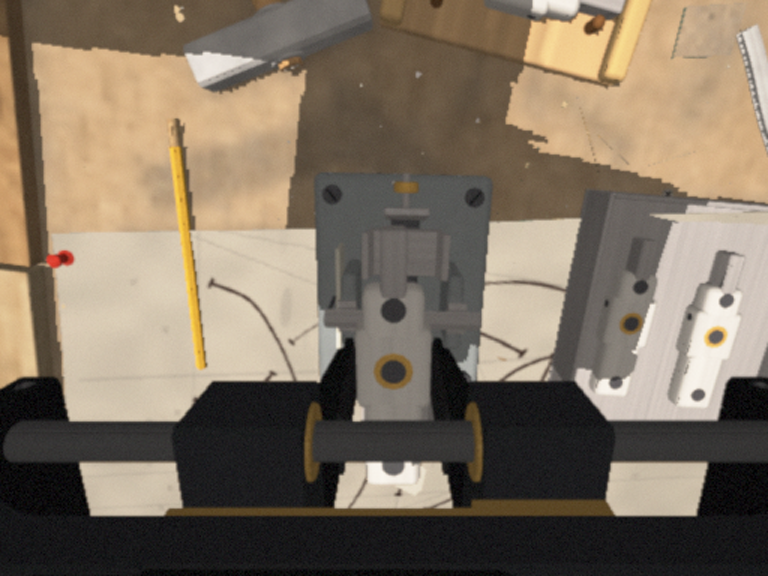

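servo_tool(commands=[[[0,5.4,-3.2,0,0,0,-0.18],[0,0,0,-8,0,0,0],[0,0,0,-12,0,0,0],[0,0,0,-5,0,0,0],[0,0,0,0,0,0,0]]])

```text
t: 48.45
tool_pos: [0.4891, 0.0296, 0.0771]
orientation: [-3.14, 0.001, 1.677]
wrist_force: [0.5, 0.1, -1.0]
finger_gap: 0.0295
```

servo_tool(commands=[[[0,-0.5,3.5,0,0,0,0.1],[0,0,0,0,0,0,0],[0,0,0,-5,0,0,0],[0,0,0,0,0,0,0]]])

```text
t: 48.85
tool_pos: [0.4889, 0.0331, 0.0722]
orientation: [-3.141, 0.001, 1.686]
wrist_force: [1.0, 0.6, -2.0]
finger_gap: 0.0295
```

servo_tool(commands=[[[0,-0.5,0.1,-4.5,0,0,0],[0,0,0,0,0,0,0],[45,0,0,0,0,0,0],[45,0,0,0,0,0,0],[45,0,0,0,0,0,0],[45,0,0,0,0,0,0],[45,0,0,20,0,0,0],[45,0,0,30,0,0,0],[45,0,0,20,0,0,0],[45,0,0,0,0,0,0],[45,0,0,0,0,0,0],[45,0,0,0,0,0,0],[45,0,0,0,0,0,0],[45,0,0,0,0,0,0],[45,0,0,0,0,0,0]]])

```text
t: 50.35
tool_pos: [0.487, 0.0334, 0.1366]
orientation: [-3.137, 0.0, 1.686]
wrist_force: [-0.4, 0.5, -0.1]
finger_gap: 0.0453
```

```bash
python3 - <<'E'
from h import *
w('w26')
a=np.load('pics/w26.npy')[90:290,200:330]; a=np.clip(a.astype(float)*1.8,0,255).astype(np.uint8); cv2.imwrite('pics/w26c.png',cv2.resize(a,None,fx=3,fy=3,interpolation=cv2.INTER_CUBIC)[:,:,::-1])
E
```

```text
t 50.35 pos [0.487  0.0334 0.1366] yaw 96.6248793519127 rp [-3.1366  0.0002] gap 0.045269499173569795 F [-0.4066  0.5048 -0.1339]
```

View pics/w26c.png

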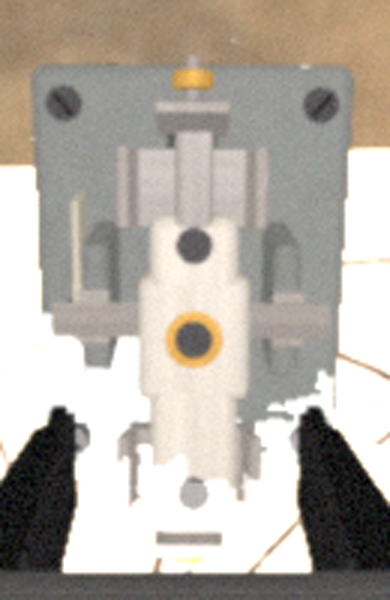

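```bash
python3 - <<'E'
from h import *
f=lambda u,v:(u/3+200,v/3+90)
for b in(.0415,.0425):tilt('w26',[f(194,244.5),f(193,339.5),f(193,492)],1,a=.025,b=b,scale=1)
E
```

```text
tilt -0.17721395716152785 shift [-0.0015  0.0003] res px 0.41622287614094944
-0.16 [170.7637 202.0807 252.3187]
-0.08 [175.0468 206.0017 254.6132]
0 [179.5359 209.8267 256.4227]
0.08 [184.1887 213.5208 257.7546]
0.16 [188.9598 217.0512 258.6205]
tilt -0.14180567240590206 shift [0.     0.0003] res px 0.21738083170515665
-0.16 [170.7637 202.0807 253.5032]
-0.08 [175.0468 206.0017 255.7442]
0 [179.5359 209.8267 257.493 ]
0.08 [184.1887 213.5208 258.7582]
0.16 [188.9598 217.0512 259.5528]
```

servo_tool(commands=[[[45,0,0,0,0,0,0],[45,0,0,0,0,0,0],[45,0,0,0,0,0,0],[45,0,0,0,0,0,0],[45,0,0,0,0,0,0],[45,0,0,0,0,0,0],[45,0,0,0,0,0,0],[45,0,0,0,0,0,0],[45,0,0,0,0,0,0],[45,0,0,0,0,0,0]]])

```text
t: 51.4
tool_pos: [0.487, 0.0333, 0.1364]
orientation: [-3.136, 0.0, 1.686]
wrist_force: [-0.5, 0.1, 0.0]
finger_gap: 0.0453
```

```bash
python3 - <<'E'
from h import *
w('w27')
snap('side','side27',crop=(200,160,280,230),scale=6)
a=np.load('pics/w27.npy')[90:290,200:330]; a=np.clip(a.astype(float)*1.8,0,255).astype(np.uint8); 
b=np.load('pics/w22.npy')[90:290,200:330]; b=np.clip(b.astype(float)*1.8,0,255).astype(np.uint8); 
cv2.imwrite('pics/w27c.png',cv2.resize(np.hstack([a,b]),None,fx=3,fy=3,interpolation=cv2.INTER_CUBIC)[:,:,::-1])
E
```

```text
t 51.4 pos [0.487  0.0333 0.1364] yaw 96.61857506513029 rp [-3.1364  0.0002] gap 0.04525381823582557 F [-0.4942  0.1085  0.0073]
```

View pics/w27c.png

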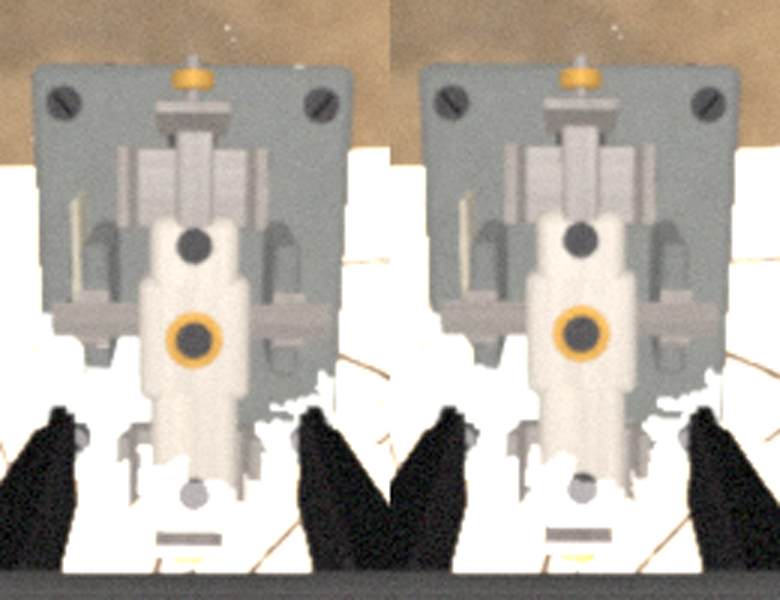

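View pics/side27.png

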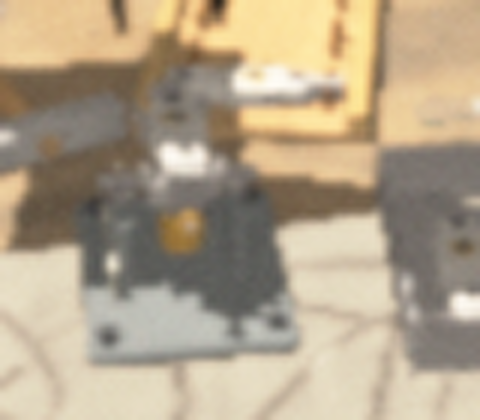

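servo_tool(commands=[[[45,1,4.7,-20,0,0,0],[45,0,0,-30,0,0,0],[45,0,0,-15,0,0,0],[45,0,0,0,0,0,0],[45,0,0,0,0,0,0]]])

```text
t: 52.0
tool_pos: [0.4889, 0.0382, 0.0704]
orientation: [-3.139, 0.001, 1.686]
wrist_force: [0.7, 0.2, 0.6]
finger_gap: 0.0451
```

servo_tool(commands=[[[45,-0.3,0,-3.5,0,0,0],[45,0,0,0,0,0,0],[0,0,0,0,0,0,0],[0,0,0,0,0,0,0],[0,0,0,0,0,0,0],[0,0,0,0,0,0,0],[0,0,0,10,0,0,0],[0,0,0,30,0,0,0],[0,0,0,20,0,0,0],[0,0,0,0,0,0,0]]], force=60)

```text
t: 53.0
tool_pos: [0.489, 0.038, 0.1323]
orientation: [-3.141, 0.001, 1.686]
wrist_force: [0.3, -0.4, -2.1]
finger_gap: 0.0288
```

servo_tool(commands=[[[0,12,0,5,0,0,-1.5],[0,18,0,0,0,0,-1.6],[0,18,0,0,0,0,-1.6],[0,18,0,0,0,0,-1.6],[0,18,0,0,0,0,-1.6],[0,18,0,0,0,0,-1.6],[0,18,0,0,0,0,-1.6],[0,18,0,0,0,0,-1.6],[0,18,0,0,0,0,-1.6],[0,14,0,0,0,0,-1.6],[0,8,0,0,0,0,-1.6],[0,2,0,-20,0,0,-1.2],[0,0,0,-30,0,0,0],[0,0,0,-25,0,0,0],[0,0,0,0,0,0,0],[0,0,0,0,0,0,0]]])

```text
t: 54.6
tool_pos: [0.6709, 0.0382, 0.0478]
orientation: [-3.135, 0.012, -0.016]
wrist_force: [0.1, 0.7, -1.6]
finger_gap: 0.0294
```

servo_tool(commands=[[[0,-2,-4,-15,0,0,0.4],[0,0,0,-15,0,0,0],[0,0,0,-6,0,0,0],[0,0,0,0,0,0,0]]])

```text
t: 55.0
tool_pos: [0.6706, 0.0343, 0.0138]
orientation: [-3.136, 0.007, 0.019]
wrist_force: [-0.7, -0.5, -1.1]
finger_gap: 0.0289
```

```bash
python3 - <<'E'
from h import *
w('w28')
E
```

```text
t 55.0 pos [0.6706 0.0343 0.0138] yaw 1.090384527819767 rp [-3.1357  0.0072] gap 0.028897978968397724 F [-0.6923 -0.4934 -1.0864]
```

View pics/w28.png

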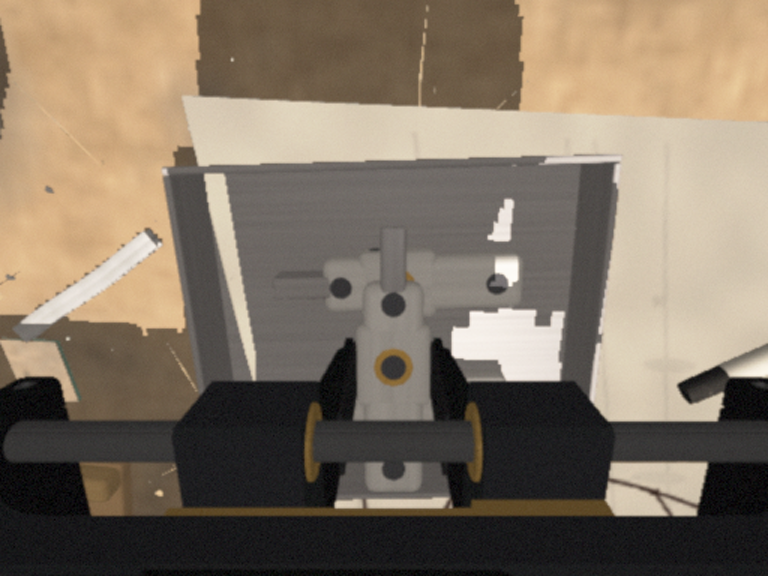

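servo_tool(commands=[[[0,-1,0,-5,0,0,0],[0,0,0,0,0,0,0],[42,0,0,0,0,0,0],[42,0,0,0,0,0,0],[42,0,0,0,0,0,0],[42,0,0,15,0,0,0],[42,0,0,35,0,0,0],[42,0,0,40,0,0,0],[50,0,0,40,0,0,0],[50,-20,0,0,0,0,0],[50,-20,0,0,0,0,0],[50,0,0,0,0,0,0]]])

```text
t: 56.25
tool_pos: [0.6305, 0.0346, 0.1547]
orientation: [-3.136, -0.004, 0.018]
wrist_force: [0.7, 0.2, 0.4]
finger_gap: 0.0498
```

```bash
python3 - <<'E'
from h import *
w('w29')
E
```

```text
t 56.25 pos [0.6305 0.0346 0.1547] yaw 1.0574246192015455 rp [-3.1364 -0.0039] gap 0.049787901996118725 F [0.6577 0.2178 0.3952]
```

View pics/w29.png

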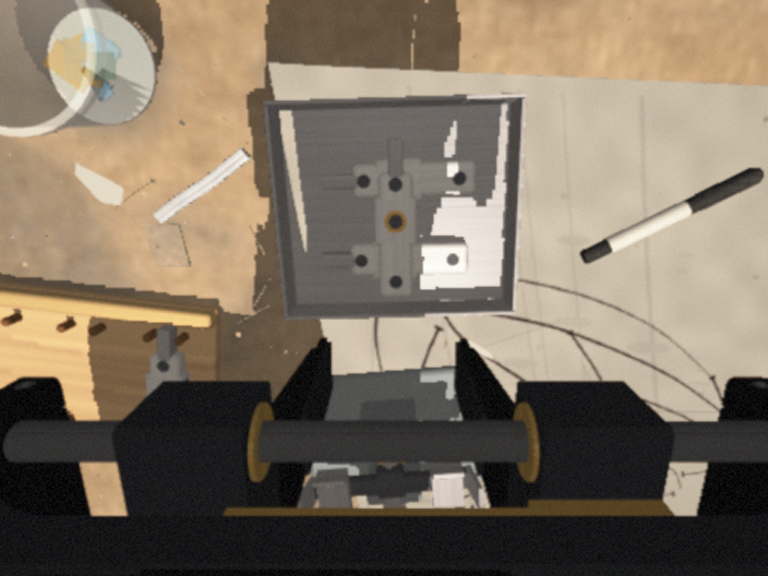

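servo_tool(commands=[[[50,-10,-8,20,0,0,1.6],[50,-10,-8,20,0,0,1.6],[50,-10,-8,20,0,0,1.6],[50,-10,-8,20,0,0,1.6],[50,-10,-8,20,0,0,1.6],[50,-10,-8,20,0,0,1.6],[50,-10,-8,20,0,0,1.6],[50,-10,-8,20,0,0,1.6],[50,-10,-8,10,0,0,1.6],[50,-10,0,0,0,0,1.6],[50,0,0,0,0,0,1.6],[50,0,0,0,0,0,0],[50,0,0,0,0,0,0]]])

```text
t: 57.6
tool_pos: [0.5368, -0.0418, 0.3361]
orientation: [3.14, -0.001, 1.612]
wrist_force: [-0.1, -0.2, -0.6]
finger_gap: 0.0497
```

```bash
python3 - <<'E'
from h import *
w('w30'); snap('side','side30',scale=1.5)
a=np.load('pics/w30.npy')[30:190,190:320]; a=np.clip(a.astype(float)*1.8,0,255).astype(np.uint8); cv2.imwrite('pics/w30c.png',cv2.resize(a,None,fx=3.5,fy=3.5,interpolation=cv2.INTER_CUBIC)[:,:,::-1])
E
```

```text
t 57.6 pos [ 0.5368 -0.0418  0.3361] yaw 92.33909173215106 rp [ 3.14  -0.001] gap 0.0496713696819202 F [-0.0734 -0.1976 -0.6098]
```

View pics/w30.png

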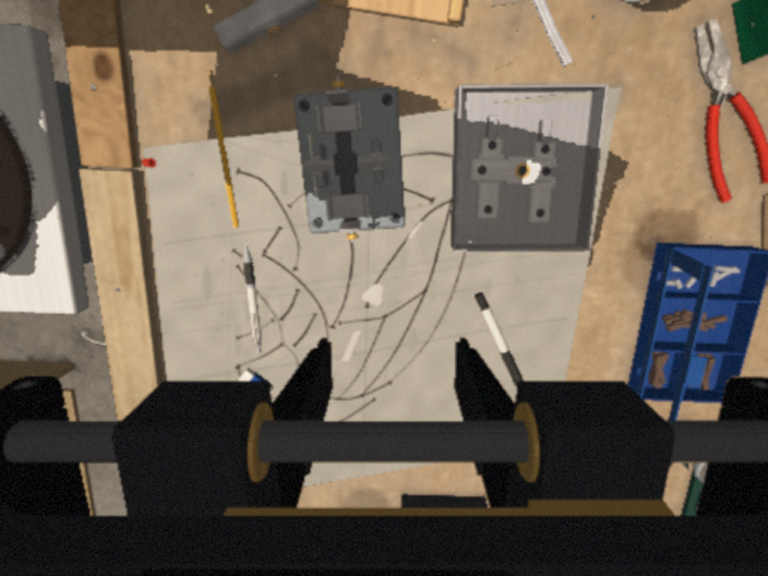

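View pics/side30.png

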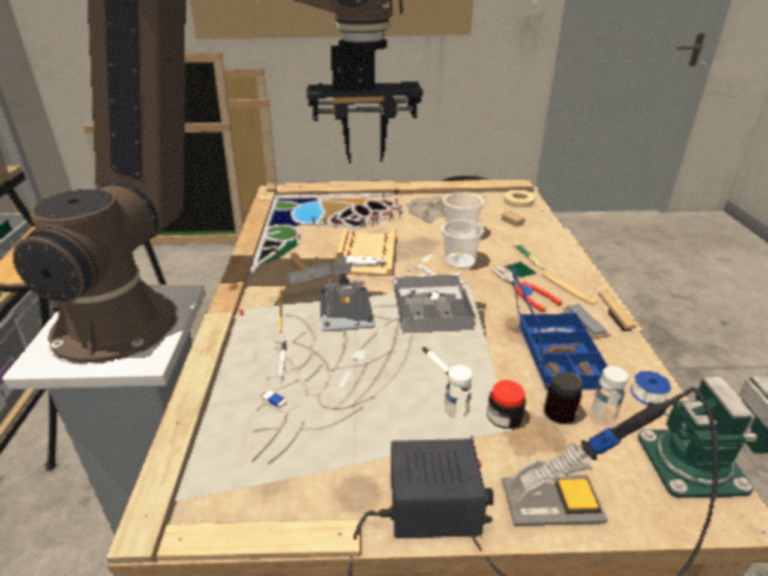

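View pics/w30c.png

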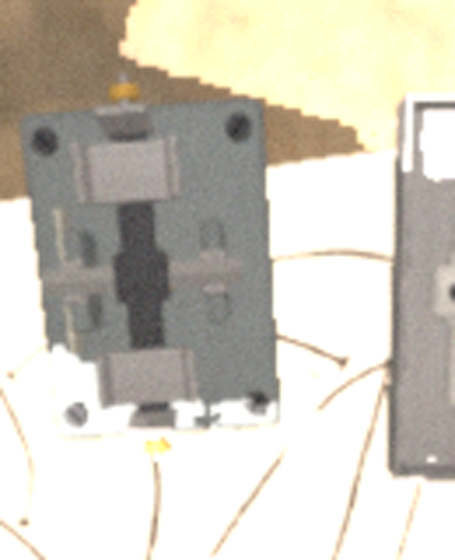

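```bash
python3 - <<'E'
from h import *
m=pickle.load(open('pics/w30.pkl','rb'));g=lambda u,v:pix2(m,u/3.5+190,v/3.5+30,.086)
a,b=g(127,170),g(150,377);print(a,b,(a+b)/2,np.linalg.norm(a-b))
for t in(-.1,-.05,0,.05,.1):
    u=np.array([np.cos(np.radians(96.5)),np.sin(np.radians(96.5))]);r=[]
    for s in(.04,-.04):
        h=.024;al=s*np.cos(t)-h*np.sin(t);z=.062+s*np.sin(t)+h*np.cos(t);p=proj(m,[*(np.array([.4884,.0332])+u*al),z]);r.append((p-[190,30])*3.5)
    print(t,np.array(r).ravel())
snap('top','top30',scale=1.5)
E
```

```text
[0.4831 0.0732 0.086 ] [ 0.4933 -0.0068  0.086 ] [0.4882 0.0332 0.086 ] 0.0806973894222222
-0.1 [129.3958 165.8914 147.5706 370.7605]
-0.05 [129.0989 168.2106 148.323  373.65  ]
0 [128.8422 170.8399 149.0589 376.2597]
0.05 [128.6269 173.7746 149.7766 378.5867]
0.1 [128.4544 177.0089 150.4743 380.6293]
```

View pics/top30.png

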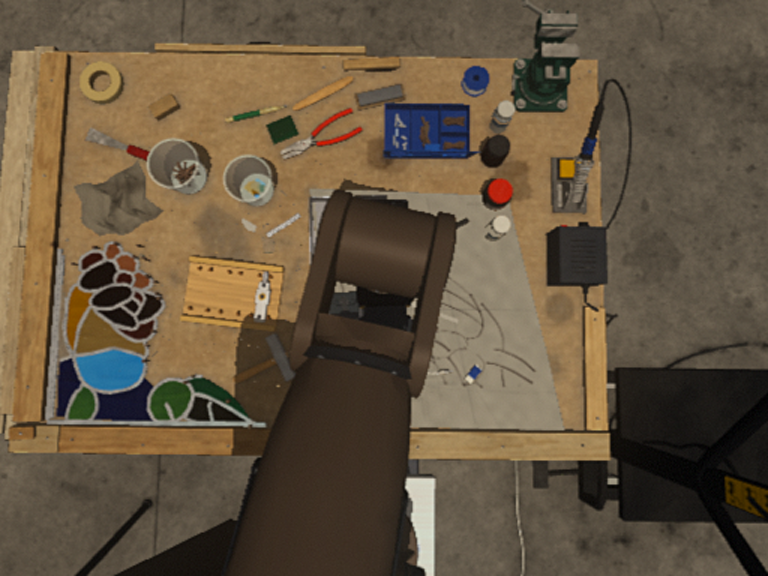

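```bash
python3 -c "
from plant import job;print(job.sign_off())"
```

```text
the job is handed in; nothing more can be done
None
```

I tested all four rotors present on the balance, one at a time and let go, and handed the job in at about 58 s. No verdict is reported.

| Rotor (start position x, y in m) | Beam tilt at rest (rad) | Result |
|---|---|---|
| (0.565, -0.165) | about -0.02 | Good: seated in place 1 of the tray, tang between the close-set pins |
| (0.460, -0.133) | about +0.15 | Reject: in the tin |
| (0.463, -0.252) | about -0.17 | Reject: in the tin |
| (0.447, -0.415) | about -0.14 | Reject: in the tin, lying across the other two (centre about 27 mm up, limit 40 mm) |

**Last checks:**
- **Bench and bottle:** no rotor is left on the bench, no fifth one was ever seen, and the oil bottle is standing.
- **Balance:** it is empty and level within about 0.01 rad.
- **Gripper:** it is raised clear of everything.

**What failed or disagreed:**
- **First grasps:** the first two attempts closed on nothing. In the pictures the fingertips stand about 20 mm behind the TCP, not 8 mm ahead as stated. I corrected for that and every later grasp held.
- **Third reject's tilt:** the hole-position fits for this rotor gave -0.14 to -0.18 rad. A rough comparison of the saddles put it nearer -0.12. All are past half-way to the stop (0.08), so I treated it as a reject.

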